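# Eject a tested device carrier from the sloped test dock and set it on the inspection rest

### The arm

A 6-joint arm with a two-finger parallel gripper is mounted at the origin on a cart in front of the work surface, level with it; the furniture and walls round the work are solid. World frame = base frame: x ahead of the robot, y to its left, z up, the work surface at z = 0. Lengths are in m, angles in degrees, forces in N, time in s.
With the tool pointing down it reaches from about 0.35 to 0.95 m from the base axis. Payload 17.4 kg.
Tool frame: the origin (TCP) lies between the finger pads; the fingertips stand 25 mm ahead of it and the grasp point (between the pads) lies 6 mm ahead of it; z points along the fingers, y is the line along which they close (so a half turn about z gives the same grasp; the last joint's range is limited). The gripper opens to 93 mm and grips with 3 to 60 N. Pads are 15 mm wide; open, the fingers measure 128 mm over their backs; the gripper's body (75 mm by 188 mm) begins 65 mm behind the grasp point.
Start: joints at [66.245, 6.646, 82.598, -0, 90.757, -2.166], TCP at [0.248, 0.628, 0.221] pointing down, gripper open.
Joint ranges: [-162.19, 162.19], [-47.58, 125.68], [4.15, 143.07], [-65.23, 245.23], [0.69, 171.88], [-170.13, 170.13]. Speed limits (degrees/s): [108.29, 108.29, 127.2, 180, 180, 180].

### API

Orientations are given as [roll, pitch, yaw] about the fixed x, y, z axes, in that order (R = Rz(yaw) Ry(pitch) Rx(roll)).
In Python, from cell import bot gives the robot as it stands.
- The arm moves only by the tool apply_moves, never from a script. Its argument "targets" is a list of rows, each an object of numbers: "tx", "ty", "tz": the shift along the tool's x, y, z in cm; "roll": the turn about the tool's z in rad. A call has exactly 10 rows; each row is the pose to reach, as a shift and turn from the pose commanded when the call began, along the tool's axes at that moment; what a row does not reach only later rows make up. A row lasts 1/12 s, in which the tool goes at most 41.7 mm and 7.16 degrees, less where a joint would pass 70% of its speed; a pose out of reach is approached as far as the arm can. A call with a gripper value outside its range is refused whole. "jaw" is the finger opening in cm, from 0 to 9.3, set as the call begins (left out, the last holds). The fingers move at their own pace and stop on an object; "squeeze" is the grip in N (left out, the last holds). Time passes only in rows, so rows that repeat a pose let the fingers close, or fill a call up. It gives the time, the measured TCP pose, the force, the opening and the grip force at its end, in the units of the state.
- bot.sense(): the state, without advancing time (a new reading comes with each control period).
- bot.read_camera(name): name is "side" or "top"; returns a dict with "color" (480x640x3 uint8, red, green, blue), "fx", "fy", "cx", "cy" (pixels), "camera_from_world" (4x4, takes a point from world to camera coordinates). Camera axes: x right, y down, z forward; pixel columns grow to the right and rows downward; lengths in m; the calibration is good to about 2 mm. A picture is of the moment at which its call begins. There is no depth.
- bot.sign_off(): hands the job in; it is judged then, once.
Trained networks look in a picture, given as the dict that the camera call returned (one of the last four; its "shot" number tells which), for a name from the list of things; names that differ only in an ending like _2 or _b are one class to them, and where a whole thing is asked for, a point or a joint stands for the part that bears it (a point fixed in the world has none). Each returns a list of dicts, best first, with "conf" (0 to 1); they miss things now and then, are a little off and sometimes report something else, mostly with a low value. They report only what shows in the picture. A call takes as long as a camera call. They do not tell look-alikes from the thing itself.
- bot.regions_of(target, picture): "region" (480x640 bool, what is visible of it) and "box" ([centre column, centre row, width, height] in pixels, round what is visible of it).
- bot.place_of(target, picture): "centre" ([column, row] in pixels: a listed point, or the origin of a listed thing).
The state is a dict: "t": time; "joints": joint angles; "joint_velocities": joint speeds; "joint_efforts": joint torques, N m; "eef_pos": TCP position; "ee_rot": TCP orientation; "wrist_force": force on the tool from outside, world axes, zero at the start; "ft_torque": the same for the moment, N m; "grip_width": finger opening in m; "grasp_force": force on a finger pad.
Only numpy, scipy, OpenCV 4.12 (cv2) and the standard library are available. Lean on these libraries where they do the work, as an engineer would, in place of code of your own. Each camera call takes 0.05 s, during which the arm holds its last target. There are 200 camera calls.

### The job

The device carrier in the sloped test dock has finished its test: push the dock's sprung eject plunger all the way in so that the carrier comes up out of its contacts, and let the plunger spring back. Then take the carrier by its grip bar, draw it straight out of the slot and stand it gently and centrally in the steel inspection rest, lower edge down in the groove, leaning back against the uprights, device side facing out. Leave it there, without disturbing the other things on the bench.

Things in the scene. Friction and masses are not known exactly. Their poses are not given: they have to be found in the camera images.
- dock: Test dock: cream console fixed to the table, 110 mm deep, 182 mm wide (y -110 to +72), 88 mm high in front, 151 at the back. Origin: on the table under the slot's mouth; x to the back, y left, z up. In its sloped face is a slot with the carrier standing in it on stops; contact springs hold the carrier by friction at whatever height it is left.
- dock_face: Aluminium face plate of the dock. Origin: centre of the slot's mouth, 112 mm above the table, 1.5 mm below the plate's surface. z: out of the face along the slot, leaning 30 degrees from vertical towards the robot; x up the slope, y left along the slot. Plate x -44 to 74 mm, y -106 to 68. Slot 103 x 8 mm, 91 mm deep; mouth 18 mm wide to a depth of 14 mm, where the grip bar lies.
- eject_top (a point): Middle of the top (29 mm across) of the eject plunger, a black cap on a steel stem in a steel collar on the dock's face, beside the right end of the slot: at x 0, y -80, z 36 mm in the dock_face frame when out. It is pushed straight into the face (dock_face -z).
- eject (a joint): Travel of the eject plunger, m: 0 out, 0.020 fully in; takes 8 to 18 N, and springs back. A rocker inside raises the carrier 1.2 mm per mm of travel (24 mm in all); the carrier stays up.
- carrier: Device carrier: framed green board 100 wide (y), 80 tall (z), 5 mm thick (x), with a grey grip bar 100 x 10 thick x 14 mm tall on its upper edge (z 80 to 94); about 0.12 kg. Origin: middle of the lower edge; z up to the bar; the side with the white device looks to -x. Starts fully in the slot, axes as dock_face, bar only 1.5 mm proud of the plate; ejected, 25 mm proud.
- rest: Inspection rest: bent steel easel on a base plate 92 x 128 mm, fixed to the table, 92 mm high. Origin: on the table below the groove; x to the back, y left along the groove, z up. A seated carrier has its axes like rest_back's and its origin at rest_back x about -3 mm, z 0; its upper 32 mm stand free above the uprights.
- rest_back: Groove and uprights of the rest. Origin: middle of the groove's floor at the front face of the uprights, 34 mm above the table. z up the uprights, which lean back 20 degrees, away from the robot; x into them; y left. Groove: 116 mm long, x -12 to 0 mm, behind a front lip 9 mm high. Uprights: 62 mm tall, 4 thick, 24 wide at y -40 and +40, a strap across their top.
- rest_top (a point): Point on the front face of the uprights, in the middle of the top strap, 58 mm up from the groove's floor.
- die_box: Bystander: black hinged box 75 x 68 x 42 mm behind the work; origin under its centre.
- loupe: Bystander: black eye loupe standing, 38 mm across, 35 mm high; origin under its centre.
- chip_box: Bystander: white lidded chip box 59 x 54 x 16 mm; origin under its centre.
- petri_lid: Bystander: clear shallow round lid 98 mm across, 12 mm high; origin under its centre.
There are look-alikes about, which are no part of the job. What is shaped like the carrier but blue is not meant.

How it is judged:
By the outcome, as a careful person would: the job done as asked, in the order asked, and still so for the second after the job is handed in, with the robot touching nothing.
It also fails if it takes over 53 s, if anything falls off the work surface, if the arm or the gripper's body presses on something with over 40 N, if the wrist force passes 120 N, or if a joint passes its speed limit or range.

## Working session

There is one attempt and no reset: what is moved stays moved. The work goes in short steps, Python scripts to look and compute and a tool call to move; the robot and the scene stay as the last step left them, time stands still between calls to the robot, and variables do not carry over. Pictures are saved under pics/ and viewed, at most 10 in all, crops included, and the job is handed in when it is done.

Besides the shell and the picture viewer there is one more tool, called in YAML: its name, and indented under it one key for each argument. apply_moves: Moves the arm, as the interface text tells. Its arguments: {"type":"object","properties":{"targets":{"type":"array"},"jaw":{"type":"number"},"squeeze":{"type":"number"}},"required":["targets"]}

```bash
ls; mkdir -p pics; python3 - <<'E'
from cell import bot
import cv2
s=bot.sense();print({k:s[k] for k in('t','eef_pos','ee_rot','wrist_force','grip_width')})
for n in('side','top'):
    p=bot.read_camera(n);cv2.imwrite(f'pics/{n}0.png',p['color'][:,:,::-1])
    print(n,p['fx'],p['cx'],p['cy'],p['camera_from_world'].round(4).tolist())
    for t in('dock','dock_face','eject_top','carrier','rest','rest_back','rest_top','die_box','loupe','chip_box','petri_lid'):
        print(t,[(round(d['conf'],2),[round(float(v),1) for v in d['centre']]) for d in bot.place_of(t,p)[:3]])
E
```

```text
pics
{'t': 0.0, 'eef_pos': array([0.24830149, 0.62745265, 0.22001589]), 'ee_rot': array([-1.79934904e+02, -1.74109149e-03,  1.58410433e+02]), 'wrist_force': array([ 0.22006749, -0.58843932, -0.67379899]), 'grip_width': 0.09287970168620764}
side 447.01872158142515 312.3652193307049 246.38062397744122 [[-0.9998, 0.0002, -0.0185, 0.6709], [0.0164, 0.4828, -0.8756, 0.0597], [0.0087, -0.8757, -0.4827, 0.9611], [0.0, 0.0, 0.0, 1.0]]
dock [(0.63, [404.5, 343.9])]
dock_face [(0.74, [404.9, 292.7])]
eject_top [(0.76, [414.3, 250.7])]
carrier [(0.6, [218.1, 334.2])]
rest [(0.92, [376.4, 245.9])]
rest_back [(0.55, [381.7, 232.0])]
rest_top [(0.62, [375.6, 213.2]), (0.56, [382.1, 233.7])]
die_box [(0.72, [302.2, 308.6])]
loupe [(0.76, [318.0, 292.3])]
chip_box [(0.87, [290.7, 347.0])]
petri_lid [(0.66, [305.3, 389.9])]
top 509.2239173306241 318.6610729877424 235.52548069108352 [[-0.0053, -0.9994, 0.0328, 0.0494], [-0.982, -0.001, -0.189, 0.6854], [0.1889, -0.0332, -0.9814, 0.995], [0.0, 0.0, 0.0, 1.0]]
dock [(0.93, [240.5, 318.4])]
dock_face [(0.79, [228.9, 312.8])]
eject_top [(0.5, [273.5, 333.0])]
carrier [(0.88, [263.9, 170.5]), (0.54, [241.1, 316.7])]
rest [(0.92, [406.9, 320.2])]
rest_back [(0.68, [408.8, 323.2])]
rest_top [(0.49, [404.2, 321.7])]
die_box [(0.73, [292.4, 239.4])]
loupe [(0.81, [320.6, 253.9])]
chip_box [(0.62, [242.1, 228.4])]
petri_lid [(0.93, [193.9, 240.7])]
```

View pics/side0.png

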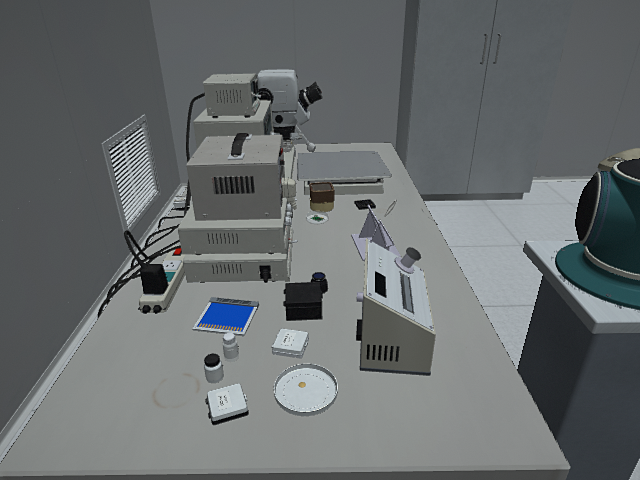

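View pics/top0.png

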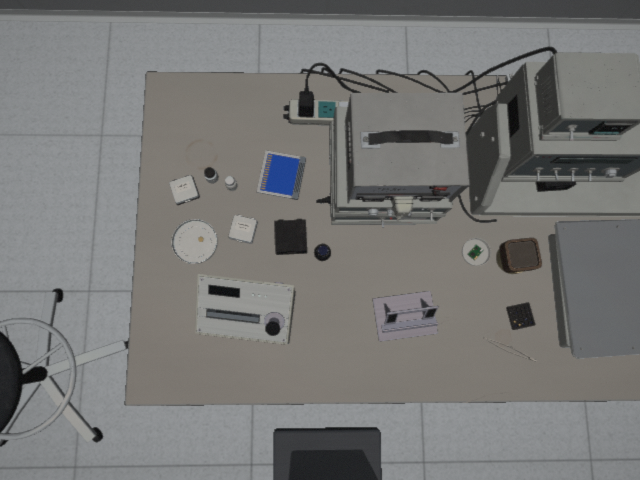

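The side view shows the dock at (400,310) with the plunger at (409,257). The rest is at (375,235) and the blue look-alike at (227,316). In the top view, the dock is at (245,310), the plunger at (273,327) and the rest at (405,316). I'll zoom in for exact corners.

```bash
python3 - <<'E'
import cv2,numpy as np
t=cv2.imread('pics/top0.png');s=cv2.imread('pics/side0.png')
z=lambda i,x,y,w,h,k:cv2.resize(i[y:y+h,x:x+w],None,fx=k,fy=k,interpolation=cv2.INTER_CUBIC)
a=np.vstack([z(t,190,265,110,85,4.0)[:300,:400].copy() if 0 else cv2.resize(z(t,190,265,110,82,1),(400,298),interpolation=cv2.INTER_CUBIC),cv2.resize(z(t,365,280,80,60,1),(400,300),interpolation=cv2.INTER_CUBIC)])
b=np.vstack([cv2.resize(z(s,350,230,100,75,1),(400,298),interpolation=cv2.INTER_CUBIC),cv2.resize(z(s,345,200,80,60,1),(400,300),interpolation=cv2.INTER_CUBIC)])
cv2.imwrite('pics/m1.png',np.hstack([a,b]))
E
```

```text
(no output)
```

View pics/m1.png

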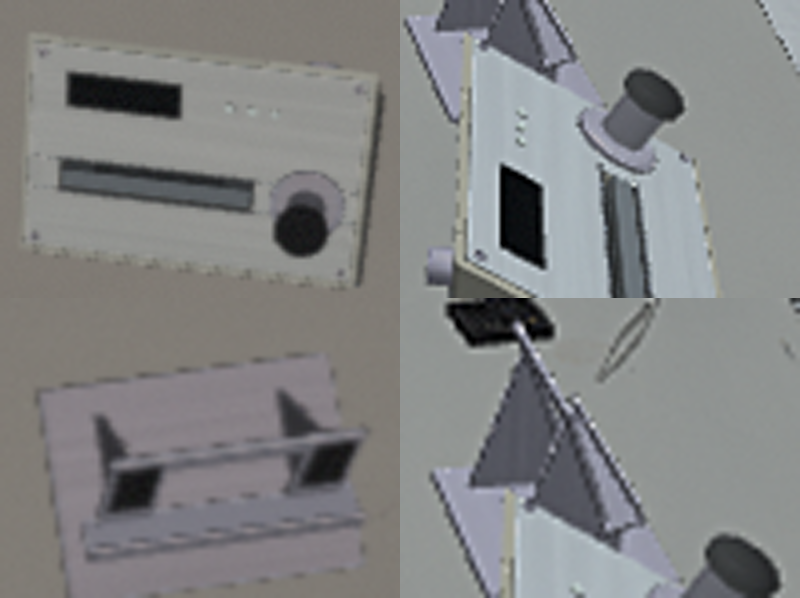

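```bash
cat > h.py <<'E'
from cell import bot
import cv2,numpy as np
from scipy.spatial.transform import Rotation as R
from scipy.optimize import least_squares
def T(Rm,p):
    M=np.eye(4);M[:3,:3]=Rm;M[:3,3]=p;return M
Rz=lambda a:R.from_euler('z',a,degrees=True).as_matrix()
Ry=lambda a:R.from_euler('y',a,degrees=True).as_matrix()
def face(q): return T(Rz(q[2]),[q[0],q[1],0])@T(Ry(-30),[0,0,.112])
def restb(q): return T(Rz(q[2]),[q[0],q[1],0])@T(Ry(20),[0,0,.034])   # origin assumed above rest origin up to q[3]
def proj(p,P):
    P=np.atleast_2d(P);c=P@p['camera_from_world'][:3,:3].T+p['camera_from_world'][:3,3]
    return np.c_[p['fx']*c[:,0]/c[:,2]+p['cx'],p['fy']*c[:,1]/c[:,2]+p['cy']]
def tr(M,P): return np.atleast_2d(P)@M[:3,:3].T+M[:3,3]
E
cat > fit.py <<'E'
from h import *
t=bot.read_camera('top');s=bot.read_camera('side')
tl=lambda x,y:(190+x/3.636,265+y/3.634)
bl=lambda x,y:(365+x/5,280+(y-298)/5)
tr_=lambda x,y:(350+(x-400)/4,230+y/3.973)
br=lambda x,y:(345+(x-400)/5,200+(y-298)/5)
D=[(t,(0,-.080,.036),tl(300,229)),(t,(.009,.0515,.0015),tl(60,159)),(t,(.009,-.0515,.0015),tl(254,181)),(t,(-.009,-.0515,.0015),tl(251,210)),(t,(-.009,.0515,.0015),tl(58,190)),
 (t,(.074,.068,.0015),tl(36,38)),(t,(.074,-.106,.0015),tl(376,76)),(t,(-.044,-.106,.0015),tl(353,284)),(t,(-.044,.068,.0015),tl(26,246)),(s,(0,-.080,.036),tr_(654,93)),(s,(.074,.068,.0015),tr_(468,262)),(s,(.074,-.106,.0015),tr_(472,45)),(s,(-.044,-.106,.0015),tr_(694,160))]
def rD(q,full=0):
    r=np.array([proj(p,tr(face(q),P))[0]-np.array(o) for p,P,o in D]);return r if full else r.ravel()
q=least_squares(rD,[.4,.1,-5],loss='soft_l1').x
print('dock',q.round(4));print(rD(q,1).round(1).tolist())
B=[(t,(0,.052,.062),bl(112,466)),(t,(0,-.052,.062),bl(366,432))]
P=[(t,1,.064,bl(38,391)),(t,1,-.064,bl(326,353)),(t,0,-.064,bl(362,566)),(s,1,.064,None)][:3]
P+= [(s,1,.064,br(432,472))]
def rR(q,full=0):
    M=restb(q);W=T(Rz(q[2]),[q[0],q[1],0]);r=[proj(p,tr(M,X))[0]-np.array(o) for p,X,o in B]
    r+=[proj(p,tr(W,(q[3]-(0 if b else .092),y,.003)))[0]-np.array(o) for p,b,y,o in P]
    r=np.array(r);return r if full else r.ravel()
k=least_squares(rR,[.4,-.2,5,.06],loss='soft_l1').x
print('rest',k.round(4));print(rR(k,1).round(1).tolist())
np.save('q.npy',q);np.save('k.npy',k)
def poly(im,p,M,L,c):
    u=proj(p,tr(M,np.array(L)));cv2.polylines(im,[(u*16).round().astype(int)],False,c,1,cv2.LINE_AA,4)
Z=5
ims=[]
for p,rd,rr in((t,(190,265,80*1.375),(365,280,80)),(s,(350,230,100),(345,200,80))):
  for x0,y0,w in(rd,rr):
    sc=400/w;h=int(w*.75)
    im=cv2.resize(p['color'][y0:y0+h,x0:x0+int(w),::-1],(400,300),interpolation=cv2.INTER_CUBIC)
    pp=dict(p);pp['fx']*=sc;pp['fy']*=sc;pp['cx']=(p['cx']-x0+.5)*sc-.5;pp['cy']=(p['cy']-y0+.5)*sc-.5
    f=face(q);g=restb(k);W=T(Rz(k[2]),[k[0],k[1],0])
    re=lambda a,b,c,d,z:[(a,c,z),(b,c,z),(b,d,z),(a,d,z),(a,c,z)]
    poly(im,pp,f,re(-.044,.074,-.106,.068,.0015),(0,0,255));poly(im,pp,f,re(-.009,.009,-.0515,.0515,.0015),(0,0,255))
    a=np.linspace(0,6.3,30);poly(im,pp,f,np.c_[.0145*np.cos(a),-.08+.0145*np.sin(a),0*a+.036],(0,0,255))
    poly(im,pp,g,[(0,-.052,0),(0,-.052,.062),(0,.052,.062),(0,.052,0)],(0,160,0));poly(im,pp,g,[(-.012,-.058,.009),(-.012,.058,.009)],(0,160,0))
    poly(im,pp,W,re(k[3]-.092,k[3],-.064,.064,.003),(255,0,0))
    ims.append(im)
import sys
cv2.imwrite(sys.argv[1],np.vstack([np.hstack(ims[0::2]),np.hstack(ims[1::2])]))
E
python3 fit.py pics/m2.png
```

```text
dock [ 0.5195  0.2144 -6.6746]
[[-0.0, 1.8], [-0.1, 0.1], [0.2, 0.2], [0.3, 0.5], [0.0, -0.0], [-0.9, 1.3], [-1.7, 1.5], [-1.2, -0.7], [-0.4, -0.4], [0.2, -2.1], [-1.3, -1.4], [-1.1, -2.4], [-1.9, -0.9]]
rest [ 0.5086 -0.1401  6.5378  0.0596]
[[-0.1, -0.3], [0.6, 0.2], [-0.2, -0.9], [0.3, -0.2], [-0.0, -0.0], [9.1, 25.8]]
```

View pics/m2.png

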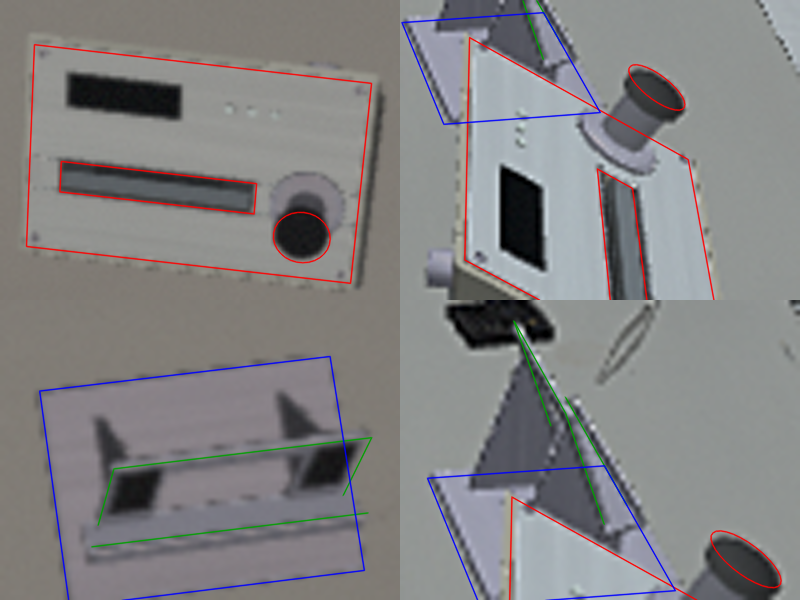

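The overlay fits to about 1 px. My corner picks carry a half-pixel bias, so I'll remove it and then plan the moves. The tool stays vertical throughout.

```bash
cat >> h.py <<'E'
def go(P,yaw):
    """shift in tool axes (cm) and roll (rad) from measured pose to world TCP P, yaw"""
    s=bot.sense();Rm=R.from_euler('xyz',s['ee_rot'],degrees=True).as_matrix()
    d=Rm.T@(np.array(P)-s['eef_pos'])*100
    y0=s['ee_rot'][2];r=-np.deg2rad((yaw-y0+180)%360-180)
    return d.round(2),round(r,3)
def st():
    s=bot.sense();return s['t'],s['eef_pos'].round(4),s['ee_rot'].round(1),s['wrist_force'].round(1),round(s['grip_width'],4),s['grasp_force'],s['joints'].round(0)
E
sed -i 's#tl=lambda x,y:(190+x/3.636,265+y/3.634)#tl=lambda x,y:(189.64+x/3.636,264.64+y/3.634)#;s#bl=lambda x,y:(365+x/5,280#bl=lambda x,y:(364.6+x/5,279.6#;s#tr_=lambda x,y:(350+(x-400)/4,230#tr_=lambda x,y:(349.6+(x-400)/4,229.6#;s#br=lambda x,y:(345+(x-400)/5,200#br=lambda x,y:(344.6+(x-400)/5,199.6#' fit.py
python3 fit.py pics/m3.png
python3 - <<'E'
from h import *
q=np.load('q.npy');k=np.load('k.npy')
f=face(q);cap=tr(f,(0,-.08,.036))[0];print('cap',cap,'n',f[:3,2])
a=q[2]
# closed fingers across the slot, +x edge slightly past cap centre; tip 25 mm below TCP; hover 25 mm along n
fw=Rz(a)@[1,0,0]
P=cap-fw*.004+f[:3,2]*.025+[0,0,.025]
print('hover TCP',P,go(P,180+a))
print('carrier bar mid ejected',tr(f,(0,0,.0015+.025-.007)))
E
```

```text
dock [ 0.5202  0.215  -6.6602]
[[0.0, 1.8], [-0.1, 0.1], [0.3, 0.2], [0.4, 0.5], [0.1, -0.0], [-0.9, 1.3], [-1.7, 1.5], [-1.1, -0.8], [-0.3, -0.4], [0.3, -1.5], [-1.3, -0.8], [-1.1, -1.9], [-1.9, -0.3]]
rest [ 0.5094 -0.1393  6.5407  0.0597]
[[-0.1, -0.3], [0.6, 0.2], [-0.1, -0.9], [0.3, -0.2], [-0.0, -0.0], [9.1, 26.4]]
cap [0.49307432 0.13761296 0.14317691] n [-0.49662571  0.05799057  0.8660254 ]
hover TCP [0.47668567 0.13952665 0.18982755] (array([-39.19, -36.98,   3.09]), np.float64(-0.261))
carrier bar mid ejected [[0.51054713 0.21611623 0.1288875 ]]
```

apply_moves:
  targets:
    - {"tx":-4,"ty":-3.7,"tz":-1,"roll":-0.1}
    - {"tx":-8,"ty":-7.4,"tz":-1,"roll":-0.2}
    - {"tx":-11,"ty":-10.4,"tz":-1,"roll":-0.261}
    - {"tx":-14,"ty":-13.2,"tz":-1,"roll":-0.261}
    - {"tx":-17,"ty":-16,"tz":-1,"roll":-0.261}
    - {"tx":-20,"ty":-18.9,"tz":-1,"roll":-0.261}
    - {"tx":-23,"ty":-21.7,"tz":-1,"roll":-0.261}
    - {"tx":-26,"ty":-24.5,"tz":-1,"roll":-0.261}
    - {"tx":-29,"ty":-27.4,"tz":-1,"roll":-0.261}
    - {"tx":-32,"ty":-30.2,"tz":-1,"roll":-0.261}
  jaw: 0
  squeeze: 20

```text
t: 2.23
eef_pos: [0.4248, 0.249, 0.231]
ee_rot: [180.0, 0.0, 173.4]
wrist_force: [0.2, -0.1, 0.3]
grip_width: 0.0305
grasp_force: 0.0
```

```bash
python3 - <<'E'
from h import *
print(st());print(go([.4767,.1395,.190],173.34))
E
```

```text
(2.2333, array([0.4248, 0.249 , 0.231 ]), array([180. ,   0. , 173.4]), array([ 0.2, -0.1,  0.3]), 0.0305, 0.0, array([ 27., -17., 104.,  -0.,  93., -56.]))
(array([ -6.41, -10.28,   4.1 ]), np.float64(0.001))
```

apply_moves:
  targets:
    - {"tx":-2,"ty":-3.2}
    - {"tx":-4.2,"ty":-6.5}
    - {"tx":-6.4,"ty":-10.3}
    - {"tx":-6.4,"ty":-10.3,"tz":1.5}
    - {"tx":-6.4,"ty":-10.3,"tz":3}
    - {"tx":-6.4,"ty":-10.3,"tz":4.1}
    - {"tx":-6.4,"ty":-10.3,"tz":4.1}
    - {"tx":-6.4,"ty":-10.3,"tz":4.1}
    - {"tx":-6.4,"ty":-10.3,"tz":4.1}
    - {"tx":-6.4,"ty":-10.3,"tz":4.1}

```text
invalid input at $.targets[0]: expected keys tx, ty, tz, roll
```

```bash
python3 - <<'E'
from h import *
print(st())
t=bot.read_camera('top');s=bot.read_camera('side')
z=lambda p,x,y:cv2.resize(p['color'][y:y+150,x:x+150,::-1],(400,400),interpolation=cv2.INTER_CUBIC)
cv2.imwrite('pics/a.png',np.hstack([z(t,190,240),z(s,340,150)]))
E
```

```text
(2.2333, array([0.4248, 0.249 , 0.231 ]), array([180. ,   0. , 173.4]), array([ 0.2, -0.1,  0.3]), 0.0305, 0.0, array([ 27., -17., 104.,  -0.,  93., -56.]))
```

View pics/a.png

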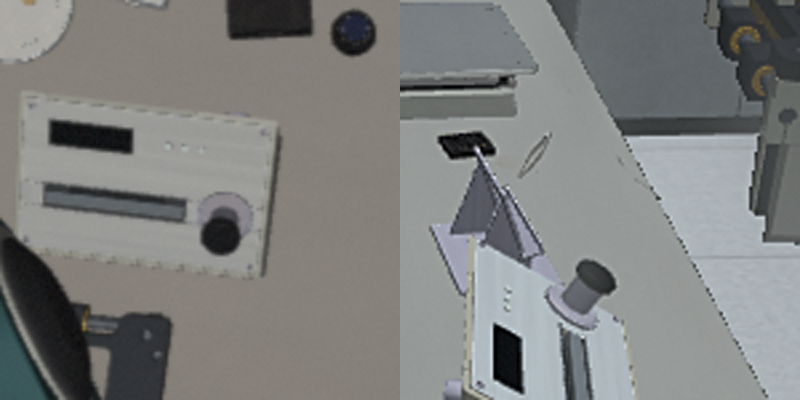

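The move was refused because each row needs all four keys. The picture shows the scene unchanged, with the gripper coming in at lower left. I'll resend it.

apply_moves:
  targets:
    - {"tx":-2,"ty":-3.2,"tz":0,"roll":0}
    - {"tx":-4.2,"ty":-6.5,"tz":0,"roll":0}
    - {"tx":-6.4,"ty":-10.3,"tz":0,"roll":0}
    - {"tx":-6.4,"ty":-10.3,"tz":1.5,"roll":0}
    - {"tx":-6.4,"ty":-10.3,"tz":3,"roll":0}
    - {"tx":-6.4,"ty":-10.3,"tz":4.1,"roll":0}
    - {"tx":-6.4,"ty":-10.3,"tz":4.1,"roll":0}
    - {"tx":-6.4,"ty":-10.3,"tz":4.1,"roll":0}
    - {"tx":-6.4,"ty":-10.3,"tz":4.1,"roll":0}
    - {"tx":-6.4,"ty":-10.3,"tz":4.1,"roll":0}

```text
t: 3.17
eef_pos: [0.4762, 0.142, 0.1905]
ee_rot: [180.0, 0.0, 173.4]
wrist_force: [-0.3, 1.3, 0.3]
grip_width: 0.0003
grasp_force: 0.0
```

```bash
python3 - <<'E'
from h import *
print(st())
t=bot.read_camera('top');s=bot.read_camera('side')
z=lambda p,x,y:cv2.resize(p['color'][y:y+150,x:x+150,::-1],(400,400),interpolation=cv2.INTER_CUBIC)
cv2.imwrite('pics/b.png',np.hstack([z(t,190,240),z(s,340,150)]))
f=face(np.load('q.npy'));print('push 10mm', (f[:3,2]*-.01))
E
```

```text
(3.1667, array([0.4762, 0.142 , 0.1905]), array([180. ,   0. , 173.4]), array([-0.3,  1.3,  0.3]), 0.0003, 0.0, array([ 14., -16., 106.,   0.,  89., -70.]))
push 10mm [ 0.00496626 -0.00057991 -0.00866025]
```

View pics/b.png

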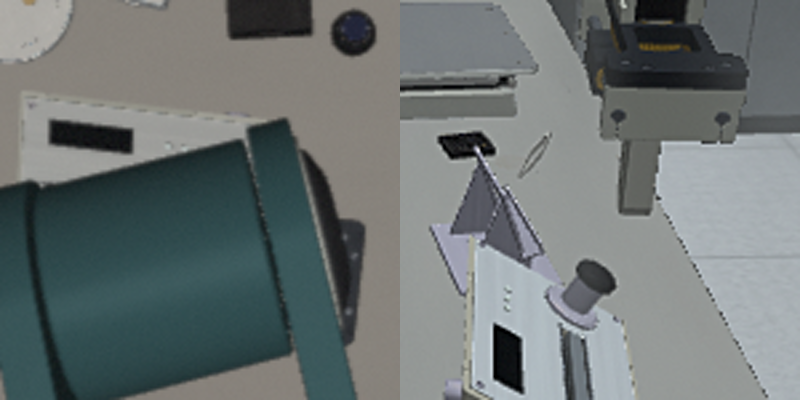

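The gripper hovers in front of and above the cap, with fingertips near side pixel (429,229). I'll check that against the projected tip.

```bash
python3 - <<'E'
from h import *
s=bot.read_camera('side');t=bot.read_camera('top')
e=bot.sense()['eef_pos'];print(e)
for d in(0,.006,.025): print(d,proj(s,e-[0,0,d]),proj(t,e-[0,0,d]))
print(proj(s,tr(face(np.load('q.npy')),(0,-.08,.036))))
for n in('eject_top',):
  print([(x['conf'],x['centre']) for x in bot.place_of(n,s)])
E
```

```text
[0.47633109 0.14141633 0.19018439]
0 [[426.35820401 228.04063007]] [[268.37531479 338.96947963]]
0.006 [[425.98555046 231.23204468]] [[268.59315403 338.93414749]]
0.025 [[424.82417683 241.17807864]] [[269.26454413 338.82525228]]
[[413.36860095 251.47592876]]
[(0.74, [414.3, 249.9])]
```

```bash
python3 - <<'E'
from h import *
s=bot.read_camera('side')
c=s['color'][170:260,390:480,::-1]
im=cv2.resize(c,(600,600),interpolation=cv2.INTER_NEAREST)
e=bot.sense()['eef_pos']
for d in(0,.006,.025):
  u=(proj(s,e-[0,0,d])[0]-[390,170]+.5)*600/90
  cv2.circle(im,tuple(int(v) for v in u),4,(0,0,255),-1)
cv2.imwrite('pics/c.png',im)
E
```

```text
(no output)
```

View pics/c.png

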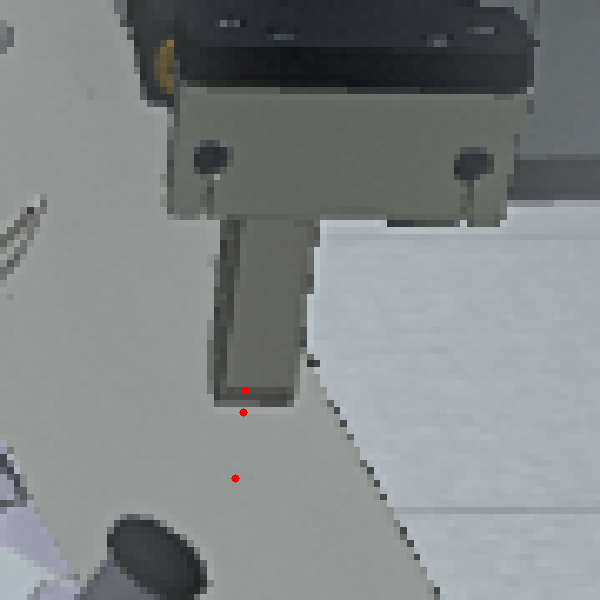

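The fingertips appear at side (429,230), about 11 px above the predicted tip. I'll check numerically against the body's edge.

```bash
python3 - <<'E'
from h import *
s=bot.read_camera('side')
S=bot.sense();e=S['eef_pos'];Rm=R.from_euler('xyz',S['ee_rot'],degrees=True).as_matrix()
for l in((.0375,-.094,-.059),(-.0375,-.094,-.059),(.0375,.094,-.059),(-.0375,.094,-.059),(.0075,-.0175,.025),(-.0075,-.0175,.025),(.0075,.0175,.025),(-.0075,.0175,.025)): 
  u=proj(s,e+Rm@np.array(l))[0];print(l,u.round(1),((u-[390,170]+.5)*6.667).round(0))
E
```

```text
(0.0375, -0.094, -0.059) [445.6 175.9] [374.  42.]
(-0.0375, -0.094, -0.059) [403.  174.9] [90. 36.]
(0.0375, 0.094, -0.059) [464.6 221.4] [501. 346.]
(-0.0375, 0.094, -0.059) [411.  219.6] [143. 334.]
(0.0075, -0.0175, 0.025) [428.2 236.7] [258. 448.]
(-0.0075, -0.0175, 0.025) [419.4 236.4] [199. 446.]
(0.0075, 0.0175, 0.025) [430.5 246.4] [273. 513.]
(-0.0075, 0.0175, 0.025) [421.3 246. ] [212. 510.]
```

apply_moves:
  targets:
    - {"tx":-0.1,"ty":0,"tz":0.2,"roll":0}
    - {"tx":-0.25,"ty":0,"tz":0.4,"roll":0}
    - {"tx":-0.4,"ty":0,"tz":0.7,"roll":0}
    - {"tx":-0.6,"ty":0,"tz":1.0,"roll":0}
    - {"tx":-0.75,"ty":0,"tz":1.3,"roll":0}
    - {"tx":-0.9,"ty":0,"tz":1.6,"roll":0}
    - {"tx":-1.0,"ty":0,"tz":1.75,"roll":0}
    - {"tx":-1.0,"ty":0,"tz":1.75,"roll":0}
    - {"tx":-1.0,"ty":0,"tz":1.75,"roll":0}
    - {"tx":-1.0,"ty":0,"tz":1.75,"roll":0}

```text
t: 4.35
eef_pos: [0.4862, 0.14, 0.1724]
ee_rot: [180.0, 0.0, 173.4]
wrist_force: [0.3, -0.2, -0.0]
grip_width: 0.0006
grasp_force: 0.0
```

```bash
python3 - <<'E'
from h import *
print(st())
s=bot.read_camera('side');t=bot.read_camera('top')
c=lambda p,x,y:cv2.resize(p['color'][y:y+90,x:x+90,::-1],(400,400),interpolation=cv2.INTER_CUBIC)
e=bot.sense()['eef_pos'];print(proj(s,e-[0,0,.025]))
cv2.imwrite('pics/d.png',np.hstack([c(s,370,180),c(t,210,290)]))
E
```

```text
(4.35, array([0.4862, 0.14  , 0.1724]), array([180. ,   0. , 173.4]), array([ 0.3, -0.2, -0. ]), 0.0006, 0.0, array([ 13., -14., 107.,   0.,  87., -70.]))
[[417.87241342 249.96331593]]
```

View pics/d.png

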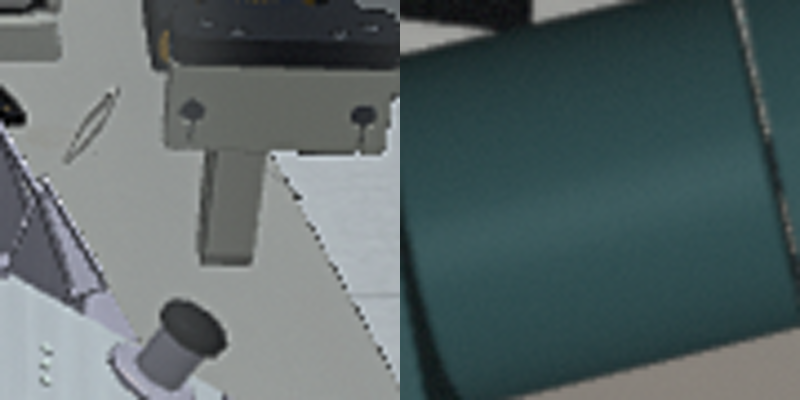

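The side view still shows a gap: the tip is at (421,239) and the cap top at (414,253). I'll advance in small steps and feel for contact.

apply_moves:
  targets:
    - {"tx":-0.05,"ty":0,"tz":0.1,"roll":0}
    - {"tx":-0.1,"ty":0,"tz":0.2,"roll":0}
    - {"tx":-0.15,"ty":0,"tz":0.3,"roll":0}
    - {"tx":-0.2,"ty":0,"tz":0.4,"roll":0}
    - {"tx":-0.25,"ty":0,"tz":0.5,"roll":0}
    - {"tx":-0.3,"ty":0,"tz":0.6,"roll":0}
    - {"tx":-0.35,"ty":0,"tz":0.7,"roll":0}
    - {"tx":-0.4,"ty":0,"tz":0.7,"roll":0}
    - {"tx":-0.4,"ty":0,"tz":0.7,"roll":0}
    - {"tx":-0.4,"ty":0,"tz":0.7,"roll":0}

```text
t: 5.28
eef_pos: [0.4902, 0.1396, 0.1652]
ee_rot: [-180.0, -0.0, 173.4]
wrist_force: [-0.5, 0.3, 0.3]
grip_width: 0.0003
grasp_force: 0.0
```

apply_moves:
  targets:
    - {"tx":-0.05,"ty":0,"tz":0.1,"roll":0}
    - {"tx":-0.1,"ty":0,"tz":0.2,"roll":0}
    - {"tx":-0.15,"ty":0,"tz":0.3,"roll":0}
    - {"tx":-0.2,"ty":0,"tz":0.4,"roll":0}
    - {"tx":-0.25,"ty":0,"tz":0.5,"roll":0}
    - {"tx":-0.3,"ty":0,"tz":0.6,"roll":0}
    - {"tx":-0.35,"ty":0,"tz":0.7,"roll":0}
    - {"tx":-0.4,"ty":0,"tz":0.7,"roll":0}
    - {"tx":-0.4,"ty":0,"tz":0.7,"roll":0}
    - {"tx":-0.4,"ty":0,"tz":0.7,"roll":0}

```text
t: 6.12
eef_pos: [0.4942, 0.1391, 0.1583]
ee_rot: [180.0, -0.0, 173.4]
wrist_force: [0.0, 0.5, -0.7]
grip_width: 0.0004
grasp_force: 0.0
```

```bash
python3 - <<'E'
from h import *
print(st())
s=bot.read_camera('side')
c=s['color'][150:310,340:500]
g=cv2.cvtColor(c,cv2.COLOR_RGB2GRAY)
# textual view of a column through the finger/cap
for u in(405,410,415,420):print(u,s['color'][226:270:2,u].mean(1).astype(int).tolist())
e=bot.sense()['eef_pos'];print(proj(s,e-[0,0,.025]))
print([(round(d['conf'],2),d['centre']) for d in bot.place_of('eject_top',s)],[(round(d['conf'],2),d['centre']) for d in bot.place_of('carrier',s)])
E
```

```text
(6.1167, array([0.4942, 0.1391, 0.1583]), array([180. ,  -0. , 173.4]), array([ 0. ,  0.5, -0.7]), 0.0004, 0.0, array([ 13., -13., 107.,   0.,  86., -70.]))
405 [150, 150, 151, 151, 150, 151, 151, 152, 151, 152, 153, 157, 153, 156, 117, 101, 106, 106, 104, 99, 115, 168]
410 [89, 77, 78, 82, 82, 85, 86, 75, 79, 83, 104, 55, 63, 65, 58, 56, 105, 100, 96, 90, 91, 166]
415 [104, 104, 105, 104, 105, 104, 105, 105, 104, 98, 88, 161, 45, 54, 56, 54, 49, 77, 163, 153, 185, 183]
420 [102, 101, 102, 102, 100, 100, 99, 99, 101, 102, 105, 155, 154, 162, 97, 59, 85, 157, 154, 152, 154, 131]
[[412.39233129 256.83673459]]
[(0.64, [414.6, 250.3]), (0.23, [375.0, 246.1])] [(0.93, [218.7, 332.0])]
```

There was still no contact. The image puts the real tip about 25–30 mm higher than nominal, roughly at TCP level. I'll re-centre over the cap and probe straight down.

apply_moves:
  targets:
    - {"tx":0.3,"ty":0,"tz":0,"roll":0}
    - {"tx":0.6,"ty":0,"tz":0,"roll":0}
    - {"tx":0.9,"ty":0,"tz":0,"roll":0}
    - {"tx":0.9,"ty":0,"tz":0.3,"roll":0}
    - {"tx":0.9,"ty":0,"tz":0.6,"roll":0}
    - {"tx":0.9,"ty":0,"tz":0.9,"roll":0}
    - {"tx":0.9,"ty":0,"tz":1.2,"roll":0}
    - {"tx":0.9,"ty":0,"tz":1.5,"roll":0}
    - {"tx":0.9,"ty":0,"tz":1.6,"roll":0}
    - {"tx":0.9,"ty":0,"tz":1.6,"roll":0}

```text
t: 7.1
eef_pos: [0.486, 0.1401, 0.1433]
ee_rot: [180.0, 0.1, 173.4]
wrist_force: [1.2, -0.8, 10.9]
grip_width: 0.0003
grasp_force: 4.5
```

Contact, at 10.9 N. Next I'll push along the plunger axis.

apply_moves:
  targets:
    - {"tx":-0.15,"ty":0,"tz":0.26,"roll":0}
    - {"tx":-0.3,"ty":0,"tz":0.52,"roll":0}
    - {"tx":-0.45,"ty":0,"tz":0.78,"roll":0}
    - {"tx":-0.6,"ty":0,"tz":1.04,"roll":0}
    - {"tx":-0.7,"ty":0,"tz":1.2,"roll":0}
    - {"tx":-0.75,"ty":0,"tz":1.3,"roll":0}
    - {"tx":-0.8,"ty":0,"tz":1.39,"roll":0}
    - {"tx":-0.8,"ty":0,"tz":1.39,"roll":0}
    - {"tx":-0.8,"ty":0,"tz":1.39,"roll":0}
    - {"tx":-0.8,"ty":0,"tz":1.39,"roll":0}

```text
t: 7.93
eef_pos: [0.4938, 0.1392, 0.1298]
ee_rot: [180.0, 0.1, 173.4]
wrist_force: [-3.2, -1.5, 14.2]
grip_width: 0.0004
grasp_force: 6.9
```

apply_moves:
  targets:
    - {"tx":-0.05,"ty":0,"tz":0.09,"roll":0}
    - {"tx":-0.1,"ty":0,"tz":0.17,"roll":0}
    - {"tx":-0.15,"ty":0,"tz":0.26,"roll":0}
    - {"tx":-0.2,"ty":0,"tz":0.35,"roll":0}
    - {"tx":-0.25,"ty":0,"tz":0.43,"roll":0}
    - {"tx":-0.3,"ty":0,"tz":0.52,"roll":0}
    - {"tx":-0.3,"ty":0,"tz":0.52,"roll":0}
    - {"tx":-0.3,"ty":0,"tz":0.52,"roll":0}
    - {"tx":-0.3,"ty":0,"tz":0.52,"roll":0}
    - {"tx":-0.3,"ty":0,"tz":0.52,"roll":0}

```text
t: 8.77
eef_pos: [0.4959, 0.1392, 0.1272]
ee_rot: [179.9, 0.0, 173.4]
wrist_force: [-29.6, -3.3, 47.1]
grip_width: 0.0005
grasp_force: 27.5
```

Hard stop, so the plunger is fully in. Retreat along its axis, then look.

apply_moves:
  targets:
    - {"tx":0.3,"ty":0,"tz":-0.52,"roll":0}
    - {"tx":0.7,"ty":0,"tz":-1.2,"roll":0}
    - {"tx":1.1,"ty":0,"tz":-1.9,"roll":0}
    - {"tx":1.5,"ty":0,"tz":-2.6,"roll":0}
    - {"tx":2.0,"ty":0,"tz":-4,"roll":0.12}
    - {"tx":2.5,"ty":0,"tz":-6,"roll":0.24}
    - {"tx":2.5,"ty":0,"tz":-7,"roll":0.36}
    - {"tx":2.5,"ty":0,"tz":-7,"roll":0.48}
    - {"tx":2.5,"ty":0,"tz":-7,"roll":0.6}
    - {"tx":2.5,"ty":0,"tz":-7,"roll":0.72}
  jaw: 4

```text
t: 9.6
eef_pos: [0.4712, 0.1417, 0.1932]
ee_rot: [-180.0, 0.0, 131.8]
wrist_force: [-0.3, 0.1, -0.5]
grip_width: 0.0399
grasp_force: 0.0
```

```bash
python3 - <<'E'
from h import *
print(st())
s=bot.read_camera('side')
f=face(np.load('q.npy'))
# carrier bar ends: expected pixels for h=0 and ejected
for h in(.0015,.0255): print(h,proj(s,tr(f,[(0,-.05,h),(0,.05,h)])).round(1).tolist())
im=cv2.resize(s['color'][150:330,330:570,::-1],(800,600),interpolation=cv2.INTER_CUBIC)
cv2.imwrite('pics/e.png',im)
q=np.load('q.npy');bar=tr(f,(0,0,.0195))[0]
print('bar',bar,go(bar+[0,0,.06],90+q[2]))
E
```

```text
(9.6, array([0.4712, 0.1417, 0.1932]), array([-180. ,    0. ,  131.8]), array([-0.3,  0.1, -0.5]), 0.0399, 0.0, array([ 14., -16., 107.,  -0.,  90., -28.]))
0.0015 [[403.0, 274.8], [406.9, 310.2]]
0.0255 [[411.1, 264.8], [416.3, 299.4]]
bar [0.51054713 0.21611623 0.1288875 ] (array([3.  , 7.87, 0.41]), np.float64(0.836))
```

View pics/e.png

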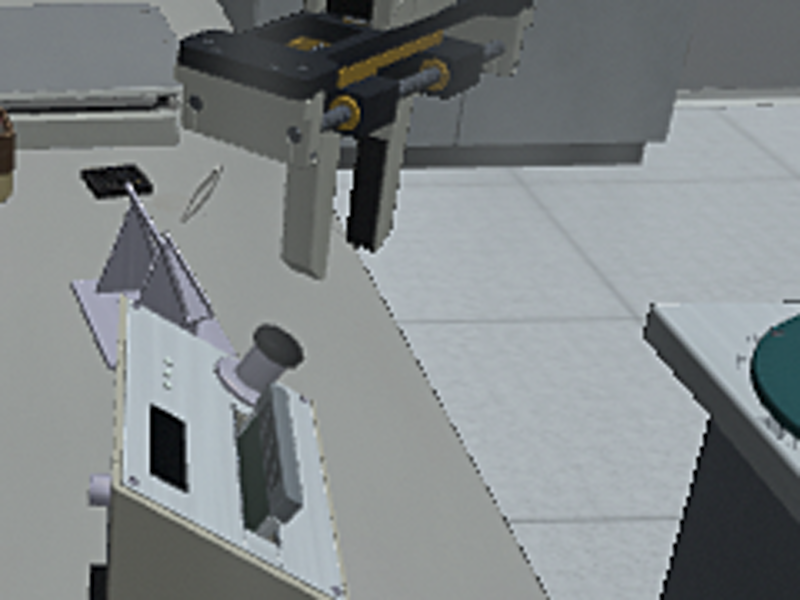

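The carrier is up, with its bar at side (412,283), and the plunger is back out. The fingertips really sit at TCP level. I'll hover over the bar at the slot's yaw.

apply_moves:
  targets:
    - {"tx":0.5,"ty":1.5,"tz":0,"roll":0.12}
    - {"tx":1,"ty":3,"tz":0,"roll":0.24}
    - {"tx":1.5,"ty":4.5,"tz":0,"roll":0.36}
    - {"tx":2,"ty":6,"tz":0,"roll":0.48}
    - {"tx":2.5,"ty":7,"tz":0,"roll":0.6}
    - {"tx":3,"ty":7.8,"tz":0,"roll":0.72}
    - {"tx":3,"ty":7.8,"tz":0.4,"roll":0.84}
    - {"tx":3,"ty":7.8,"tz":1.4,"roll":0.84}
    - {"tx":3,"ty":7.8,"tz":2.4,"roll":0.84}
    - {"tx":3,"ty":7.8,"tz":2.4,"roll":0.84}
  jaw: 2.4

```text
t: 10.48
eef_pos: [0.5081, 0.2158, 0.1662]
ee_rot: [-179.8, 0.1, 84.3]
wrist_force: [-0.1, -0.2, -0.3]
grip_width: 0.024
grasp_force: 0.0
```

```bash
cat > v.py <<'E'
from h import *
print(st())
f=face(np.load('q.npy'));q=np.load('q.npy');bar=tr(f,(0,0,.0195))[0];fw=Rz(q[2])@[1,0,0]
print('to grasp',go(bar-fw*.002+[0,0,-.0025],90+q[2]))
E
python3 v.py
```

```text
(10.4833, array([0.5081, 0.2158, 0.1662]), array([-1.798e+02,  1.000e-01,  8.430e+01]), array([-0.1, -0.2, -0.3]), 0.024, 0.0, array([ 20.,  -8., 102.,  -0.,  86.,  26.]))
to grasp (array([0.07, 0.05, 3.98]), np.float64(0.017))
```

apply_moves:
  targets:
    - {"tx":0.05,"ty":0,"tz":0.5,"roll":0}
    - {"tx":0.05,"ty":0,"tz":1,"roll":0}
    - {"tx":0.05,"ty":0,"tz":1.5,"roll":0}
    - {"tx":0.05,"ty":0,"tz":2,"roll":0}
    - {"tx":0.05,"ty":0,"tz":2.4,"roll":0}
    - {"tx":0.05,"ty":0,"tz":2.8,"roll":0}
    - {"tx":0.05,"ty":0,"tz":3.1,"roll":0}
    - {"tx":0.05,"ty":0,"tz":3.4,"roll":0}
    - {"tx":0.05,"ty":0,"tz":3.4,"roll":0}
    - {"tx":0.05,"ty":0,"tz":3.4,"roll":0}

```text
t: 11.32
eef_pos: [0.5091, 0.2168, 0.1351]
ee_rot: [-180.0, 0.0, 84.0]
wrist_force: [-0.2, 0.8, -0.5]
grip_width: 0.0237
grasp_force: 0.0
```

```bash
python3 v.py
```

```text
(11.3167, array([0.5091, 0.2168, 0.1351]), array([-180.,    0.,   84.]), array([-0.2,  0.8, -0.5]), 0.0237, 0.0, array([ 20.,  -7., 104.,  -0.,  83.,  26.]))
to grasp (array([-0.05, -0.04,  0.87]), np.float64(0.011))
```

apply_moves:
  targets:
    - {"tx":-0.05,"ty":-0.04,"tz":0.1,"roll":0.01}
    - {"tx":-0.05,"ty":-0.04,"tz":0.2,"roll":0.01}
    - {"tx":-0.05,"ty":-0.04,"tz":0.3,"roll":0.01}
    - {"tx":-0.05,"ty":-0.04,"tz":0.4,"roll":0.01}
    - {"tx":-0.05,"ty":-0.04,"tz":0.5,"roll":0.01}
    - {"tx":-0.05,"ty":-0.04,"tz":0.6,"roll":0.01}
    - {"tx":-0.05,"ty":-0.04,"tz":0.7,"roll":0.01}
    - {"tx":-0.05,"ty":-0.04,"tz":0.8,"roll":0.01}
    - {"tx":-0.05,"ty":-0.04,"tz":0.85,"roll":0.01}
    - {"tx":-0.05,"ty":-0.04,"tz":0.85,"roll":0.01}

```text
t: 12.15
eef_pos: [0.5086, 0.2163, 0.1265]
ee_rot: [-180.0, 0.0, 83.4]
wrist_force: [0.7, 0.1, -0.1]
grip_width: 0.0239
grasp_force: 0.0
```

apply_moves:
  targets:
    - {"tx":0,"ty":0,"tz":0,"roll":0}
    - {"tx":0,"ty":0,"tz":0,"roll":0}
    - {"tx":0,"ty":0.1,"tz":0,"roll":0}
    - {"tx":0,"ty":0.15,"tz":0,"roll":0}
    - {"tx":0,"ty":0.15,"tz":0.05,"roll":0}
    - {"tx":0,"ty":0.15,"tz":0.1,"roll":0}
    - {"tx":0,"ty":0.15,"tz":0.15,"roll":0}
    - {"tx":0,"ty":0.15,"tz":0.2,"roll":0}
    - {"tx":0,"ty":0.15,"tz":0.2,"roll":0}
    - {"tx":0,"ty":0.15,"tz":0.2,"roll":0}
  jaw: 1.8

```text
t: 12.98
eef_pos: [0.5101, 0.2162, 0.1246]
ee_rot: [-180.0, 0.0, 83.4]
wrist_force: [0.1, -0.7, 0.2]
grip_width: 0.0183
grasp_force: 0.0
```

Clear so far. Next: close on the bar at moderate force.

apply_moves:
  targets:
    - {"tx":0,"ty":0,"tz":0,"roll":0}
    - {"tx":0,"ty":0,"tz":0,"roll":0}
    - {"tx":0,"ty":0,"tz":0,"roll":0}
    - {"tx":0,"ty":0,"tz":0,"roll":0}
    - {"tx":0,"ty":0,"tz":0,"roll":0}
    - {"tx":0,"ty":0,"tz":0,"roll":0}
    - {"tx":0,"ty":0,"tz":0,"roll":0}
    - {"tx":0,"ty":0,"tz":0,"roll":0}
    - {"tx":0,"ty":0,"tz":0,"roll":0}
    - {"tx":0,"ty":0,"tz":0,"roll":0}
  jaw: 0
  squeeze: 25

```text
t: 13.82
eef_pos: [0.5101, 0.2162, 0.1247]
ee_rot: [180.0, -0.0, 83.4]
wrist_force: [-1.8, -0.1, 2.8]
grip_width: 0.0135
grasp_force: 25.0
```

apply_moves:
  targets:
    - {"tx":0,"ty":-0.1,"tz":-0.17,"roll":0}
    - {"tx":0,"ty":-0.25,"tz":-0.43,"roll":0}
    - {"tx":0,"ty":-0.45,"tz":-0.78,"roll":0}
    - {"tx":0,"ty":-0.65,"tz":-1.13,"roll":0}
    - {"tx":0,"ty":-0.85,"tz":-1.47,"roll":0}
    - {"tx":0,"ty":-1.05,"tz":-1.82,"roll":0}
    - {"tx":0,"ty":-1.25,"tz":-2.17,"roll":0}
    - {"tx":0,"ty":-1.4,"tz":-2.43,"roll":0}
    - {"tx":0,"ty":-1.5,"tz":-2.6,"roll":0}
    - {"tx":0,"ty":-1.5,"tz":-2.6,"roll":0}

```text
t: 14.65
eef_pos: [0.4952, 0.2181, 0.1515]
ee_rot: [180.0, -0.0, 83.4]
wrist_force: [0.9, 0.8, -0.6]
grip_width: 0.0135
grasp_force: 25.0
```

```bash
cat > look.py <<'E'
from h import *
print(st())
for n in('side','top'):
    s=bot.read_camera(n)
    r=[(round(d['conf'],2),[round(v) for v in d['box']]) for d in bot.regions_of('carrier',s)]
    print(n,r,[(round(d['conf'],2),[round(float(v)) for v in d['centre']]) for d in bot.place_of('carrier',s)])
E
python3 look.py; python3 - <<'E'
from h import *
s=bot.read_camera('side');f=face(np.load('q.npy'))
for h in(.0255,.055): print(h,proj(s,tr(f,[(0,-.05,h),(0,.05,h)])).round(0).tolist())
E
```

```text
(14.65, array([0.4952, 0.2181, 0.1515]), array([180. ,  -0. ,  83.4]), array([ 0.9,  0.8, -0.6]), 0.0135, 24.99819092452526, array([ 21.,  -9., 104.,   0.,  84.,  28.]))
side [(0.86, [227, 316, 68, 37]), (0.54, [400, 285, 65, 87])] [(0.71, [220, 333]), (0.63, [391, 311]), (0.47, [375, 213]), (0.22, [316, 291])]
top [(0.59, [282, 175, 48, 51])] []
0.0255 [[411.0, 265.0], [416.0, 299.0]]
0.055 [[422.0, 252.0], [428.0, 286.0]]
```

```bash
python3 - <<'E'
from h import *
s=bot.read_camera('side');f=face(np.load('q.npy'))
for y in(.045,.03,-.035):
  for z in range(2,70,5):
    u=proj(s,tr(f,(.004,y,z/1000)))[0];c=s['color'][int(u[1]+.5),int(u[0]+.5)];print(z,c,end=' ')
  print()
E
```

```text
2 [36 45 41] 7 [42 50 47] 12 [45 54 50] 17 [44 52 49] 22 [41 50 45] 27 [40 49 43] 32 [37 47 42] 37 [31 43 37] 42 [26 38 31] 47 [63 67 72] 52 [61 68 69] 57 [86 92 98] 62 [111 120 127] 67 [117 123 124] 
2 [40 50 46] 7 [46 54 52] 12 [47 55 51] 17 [47 56 53] 22 [43 52 48] 27 [40 50 46] 32 [40 49 46] 37 [36 47 42] 42 [30 42 37] 47 [47 49 52] 52 [63 70 72] 57 [ 97 106 113] 62 [112 121 128] 67 [21 21 21] 
2 [112 118 121] 7 [111 116 121] 12 [ 97 103 105] 17 [109 115 118] 22 [111 116 120] 27 [91 95 93] 32 [110 115 109] 37 [108 112 107] 42 [107 111 106] 47 [107 110 106] 52 [110 113 107] 57 [43 44 47] 62 [153 158 158] 67 [158 162 160]
```

The carrier came up with the bar (green board visible up to about 43 mm proud, bar above it). Keep drawing along the slot axis.

apply_moves:
  targets:
    - {"tx":0,"ty":-0.2,"tz":-0.35,"roll":0}
    - {"tx":0,"ty":-0.4,"tz":-0.69,"roll":0}
    - {"tx":0,"ty":-0.6,"tz":-1.04,"roll":0}
    - {"tx":0,"ty":-0.8,"tz":-1.39,"roll":0}
    - {"tx":0,"ty":-1.0,"tz":-1.73,"roll":0}
    - {"tx":0,"ty":-1.2,"tz":-2.08,"roll":0}
    - {"tx":0,"ty":-1.4,"tz":-2.43,"roll":0}
    - {"tx":0,"ty":-1.5,"tz":-2.6,"roll":0}
    - {"tx":0,"ty":-1.6,"tz":-2.77,"roll":0}
    - {"tx":0,"ty":-1.7,"tz":-2.95,"roll":0}
  squeeze: 18

```text
t: 15.88
eef_pos: [0.4781, 0.2199, 0.1802]
ee_rot: [-180.0, 0.0, 83.4]
wrist_force: [-1.0, 1.2, -1.5]
grip_width: 0.0136
grasp_force: 18.0
```

apply_moves:
  targets:
    - {"tx":0,"ty":-0.1,"tz":-0.17,"roll":0}
    - {"tx":0,"ty":-0.2,"tz":-0.35,"roll":0}
    - {"tx":0,"ty":-0.3,"tz":-0.52,"roll":0}
    - {"tx":0,"ty":-0.4,"tz":-0.69,"roll":0}
    - {"tx":0,"ty":-0.55,"tz":-0.95,"roll":0}
    - {"tx":0,"ty":-0.7,"tz":-1.21,"roll":0}
    - {"tx":0,"ty":-0.85,"tz":-1.47,"roll":0}
    - {"tx":0,"ty":-1.0,"tz":-1.73,"roll":0}
    - {"tx":0,"ty":-1.15,"tz":-2.0,"roll":0}
    - {"tx":0,"ty":-1.3,"tz":-2.25,"roll":0}

```text
t: 16.72
eef_pos: [0.4653, 0.2214, 0.203]
ee_rot: [180.0, -0.0, 83.4]
wrist_force: [0.3, 0.6, -1.8]
grip_width: 0.0135
grasp_force: 18.0
```

```bash
cat look.py >look2.py; cat >> look2.py <<'E'
E
python3 look.py
```

```text
(16.7167, array([0.4653, 0.2214, 0.203 ]), array([180. ,  -0. ,  83.4]), array([ 0.3,  0.6, -1.8]), 0.0135, 17.996887117624283, array([ 23., -13., 103.,  -0.,  90.,  29.]))
side [(0.95, [437, 265, 43, 73]), (0.77, [228, 318, 65, 36]), (0.49, [379, 226, 26, 39])] [(0.67, [219, 334]), (0.64, [417, 288])]
top [(0.79, [282, 177, 49, 47]), (0.47, [253, 329, 7, 8])] [(0.62, [260, 168])]
```

Carrier fully out. Does it still hold the 30° tilt, given that the bar is pinched on its edges?

```bash
python3 - <<'E'
from h import *
q=np.load('q.npy');k=np.load('k.npy')
e=bot.sense()['eef_pos'];b=e+[0,0,.0042];s=bot.read_camera('side')
for th in(-30,-15,0):
  M=T(Rz(q[2])@Ry(th),b);P=[(x,y,z) for x in(-.0025,.0025) for y in(-.05,.05) for z in(-.087,.007)]
  u=proj(s,tr(M,P));print(th,'box',((u.max(0)+u.min(0))/2).round(),(u.max(0)-u.min(0)).round(),'org',proj(s,tr(M,(0,0,-.087)))[0].round())
W=T(Rz(k[2]),[k[0],k[1],0])
def rest(u,w): return tr(W,(u/1000,0,.034+w/1000))[0]-[0,0,.0042]
print(go(rest(-58.5,150),90+k[2]),go(rest(-58.5,97.3),90+k[2]))
E
```

```text
-30 box [433. 262.] [47. 79.] org [413. 282.]
-15 box [438. 265.] [34. 84.] org [426. 288.]
0 box [444. 266.] [20. 86.] org [440. 290.]
(array([-36.65,   2.82,   2.27]), np.float64(-0.229)) (array([-36.65,   2.82,   7.54]), np.float64(-0.229))
```

The tilt is about −28°, so the pinch holds it. I'll carry it high to the rest, where its lower edge against the uprights can turn it.

apply_moves:
  targets:
    - {"tx":0,"ty":0,"tz":-1,"roll":0}
    - {"tx":0,"ty":0,"tz":-2.5,"roll":0}
    - {"tx":0,"ty":0,"tz":-4,"roll":0}
    - {"tx":0,"ty":0,"tz":-5.5,"roll":0}
    - {"tx":-1,"ty":0,"tz":-6,"roll":0}
    - {"tx":-2.5,"ty":0.2,"tz":-6,"roll":-0.02}
    - {"tx":-4.5,"ty":0.4,"tz":-6,"roll":-0.04}
    - {"tx":-7,"ty":0.5,"tz":-6,"roll":-0.06}
    - {"tx":-9.5,"ty":0.7,"tz":-6,"roll":-0.08}
    - {"tx":-12,"ty":0.9,"tz":-6,"roll":-0.1}

```text
t: 17.9
eef_pos: [0.4602, 0.0996, 0.2633]
ee_rot: [180.0, 0.0, 89.2]
wrist_force: [0.7, 0.0, -2.1]
grip_width: 0.0134
grasp_force: 18.0
```

```bash
cat > r.py <<'E'
from h import *
k=np.load('k.npy');W=T(Rz(k[2]),[k[0],k[1],0])
def rest(u,w,dz=-4.2): return tr(W,(u/1000,0,.034+(w+dz)/1000))[0]
E
python3 - <<'E'
from r import *
print(st());print(go(rest(-58.5,130),90+k[2]))
E
```

```text
(17.9, array([0.4602, 0.0996, 0.2633]), array([180. ,   0. ,  89.2]), array([ 0.7,  0. , -2.1]), 0.0134, 17.998265326023102, array([  9., -20., 103.,  -0.,  97.,  10.]))
(array([-24.56,  -0.56,  10.35]), np.float64(-0.128))
```

apply_moves:
  targets:
    - {"tx":-2.5,"ty":-0.1,"tz":0,"roll":-0.02}
    - {"tx":-5.5,"ty":-0.1,"tz":0,"roll":-0.04}
    - {"tx":-8.5,"ty":-0.2,"tz":0,"roll":-0.06}
    - {"tx":-11.5,"ty":-0.3,"tz":0,"roll":-0.08}
    - {"tx":-14.5,"ty":-0.4,"tz":0,"roll":-0.1}
    - {"tx":-17.5,"ty":-0.5,"tz":0,"roll":-0.12}
    - {"tx":-20.5,"ty":-0.6,"tz":0,"roll":-0.128}
    - {"tx":-22.5,"ty":-0.6,"tz":0,"roll":-0.128}
    - {"tx":-24,"ty":-0.6,"tz":1,"roll":-0.128}
    - {"tx":-24.6,"ty":-0.6,"tz":2.5,"roll":-0.128}

```text
t: 18.73
eef_pos: [0.4507, -0.1473, 0.2391]
ee_rot: [179.9, 0.1, 96.4]
wrist_force: [1.4, 0.1, -2.4]
grip_width: 0.0137
grasp_force: 18.0
```

apply_moves:
  targets:
    - {"tx":0,"ty":0,"tz":1.5,"roll":0}
    - {"tx":0,"ty":0,"tz":3,"roll":0}
    - {"tx":0,"ty":0,"tz":4.5,"roll":0}
    - {"tx":0,"ty":0,"tz":6,"roll":0}
    - {"tx":0,"ty":0,"tz":7.5,"roll":0}
    - {"tx":0,"ty":0,"tz":7.8,"roll":0}
    - {"tx":0,"ty":0,"tz":7.8,"roll":0}
    - {"tx":0,"ty":0,"tz":7.8,"roll":0}
    - {"tx":0,"ty":0,"tz":7.8,"roll":0}
    - {"tx":0,"ty":0,"tz":7.8,"roll":0}

```text
t: 19.57
eef_pos: [0.4512, -0.1448, 0.1606]
ee_rot: [179.9, 0.0, 96.5]
wrist_force: [0.8, 0.1, -1.3]
grip_width: 0.0135
grasp_force: 18.0
```

```bash
python3 look.py; python3 - <<'E'
from r import *
print(go(rest(-58.5,97.3),90+k[2]))
e=bot.sense()['eef_pos'];b=e+[0,0,.0042];s=bot.read_camera('side')
for th in(-30,-25):
  M=T(Rz(k[2])@Ry(th),b);P=[(x,y,z) for x in(-.0025,.0025) for y in(-.05,.05) for z in(-.087,.007)]
  u=proj(s,tr(M,P));print(th,'box',((u.max(0)+u.min(0))/2).round(),(u.max(0)-u.min(0)).round(),'org',proj(s,tr(M,(0,0,-.087)))[0].round())
E
```

```text
(19.5667, array([ 0.4512, -0.1448,  0.1606]), array([179.9,   0. ,  96.5]), array([ 0.8,  0.1, -1.3]), 0.0135, 17.997189536690712, array([-21., -18., 111.,  -0.,  87., -27.]))
side [(0.7, [401, 203, 31, 45]), (0.7, [227, 318, 68, 41]), (0.49, [397, 307, 79, 139])] [(0.62, [389, 217]), (0.57, [219, 334])]
top [(0.83, [405, 344, 28, 26]), (0.66, [282, 176, 50, 47])] [(0.98, [413, 329]), (0.96, [263, 173])]
(array([-0.12,  0.02,  3.27]), np.float64(-0.001))
-30 box [399. 197.] [37. 52.] org [387. 213.]
-25 box [401. 198.] [34. 53.] org [390. 214.]
```

apply_moves:
  targets:
    - {"tx":-0.05,"ty":0,"tz":0.6,"roll":0}
    - {"tx":-0.1,"ty":0,"tz":1.2,"roll":0}
    - {"tx":-0.12,"ty":0,"tz":1.8,"roll":0}
    - {"tx":-0.12,"ty":0,"tz":2.4,"roll":0}
    - {"tx":-0.12,"ty":0,"tz":2.8,"roll":0}
    - {"tx":-0.12,"ty":0,"tz":3.0,"roll":0}
    - {"tx":-0.12,"ty":0.4,"tz":3.0,"roll":0}
    - {"tx":-0.12,"ty":0.8,"tz":3.0,"roll":0}
    - {"tx":-0.12,"ty":1.1,"tz":3.0,"roll":0}
    - {"tx":-0.12,"ty":1.4,"tz":3.0,"roll":0}
  squeeze: 10

```text
t: 20.75
eef_pos: [0.4655, -0.1444, 0.1299]
ee_rot: [180.0, 0.0, 96.5]
wrist_force: [0.3, -0.2, -0.6]
grip_width: 0.0138
grasp_force: 10.0
```

apply_moves:
  targets:
    - {"tx":0,"ty":0.2,"tz":0,"roll":0}
    - {"tx":0,"ty":0.4,"tz":0,"roll":0}
    - {"tx":0,"ty":0.6,"tz":-0.1,"roll":0}
    - {"tx":0,"ty":0.8,"tz":-0.2,"roll":0}
    - {"tx":0,"ty":1.0,"tz":-0.3,"roll":0}
    - {"tx":0,"ty":1.2,"tz":-0.4,"roll":0}
    - {"tx":0,"ty":1.4,"tz":-0.5,"roll":0}
    - {"tx":0,"ty":1.4,"tz":-0.5,"roll":0}
    - {"tx":0,"ty":1.4,"tz":-0.5,"roll":0}
    - {"tx":0,"ty":1.4,"tz":-0.5,"roll":0}

```text
t: 21.58
eef_pos: [0.4788, -0.1428, 0.1346]
ee_rot: [-180.0, -0.0, 96.5]
wrist_force: [-0.4, 0.0, -1.7]
grip_width: 0.01
grasp_force: 10.0
```

```bash
python3 look.py
```

```text
(21.5833, array([ 0.4788, -0.1428,  0.1346]), array([-180. ,   -0. ,   96.5]), array([-0.4,  0. , -1.7]), 0.01, 9.960287064313889, array([-20., -14., 110.,  -0.,  84., -26.]))
side [(0.68, [228, 316, 61, 41]), (0.56, [397, 217, 14, 44]), (0.22, [401, 285, 72, 88])] [(0.9, [395, 232]), (0.71, [219, 335]), (0.46, [318, 291])]
top [(0.58, [283, 176, 49, 50])] [(0.87, [261, 169]), (0.41, [412, 340])]
```

The jaw is now at 10.0 mm, so the carrier has aligned itself upright in the pads. Raise it a little and bring it towards the strap.

apply_moves:
  targets:
    - {"tx":0,"ty":0,"tz":-0.5,"roll":0}
    - {"tx":0,"ty":0,"tz":-1.0,"roll":0}
    - {"tx":0,"ty":0,"tz":-1.5,"roll":0}
    - {"tx":0,"ty":0.6,"tz":-1.5,"roll":0}
    - {"tx":0,"ty":1.4,"tz":-1.5,"roll":0}
    - {"tx":0,"ty":2.2,"tz":-1.5,"roll":0}
    - {"tx":0,"ty":2.9,"tz":-1.5,"roll":0}
    - {"tx":0,"ty":3.3,"tz":-1.5,"roll":0}
    - {"tx":0,"ty":3.5,"tz":-1.5,"roll":0}
    - {"tx":0,"ty":3.5,"tz":-1.5,"roll":0}

```text
t: 22.72
eef_pos: [0.514, -0.1388, 0.1493]
ee_rot: [-180.0, -0.0, 96.5]
wrist_force: [-0.5, -0.0, -0.9]
grip_width: 0.0096
grasp_force: 10.0
```

```bash
python3 - <<'E'
from r import *
print(st());k=np.load('k.npy')
e=bot.sense()['eef_pos'];print('rel',np.linalg.inv(W)@np.r_[e,1])
s=bot.read_camera('side')
M=T(Rz(k[2]),e+[0,0,.0042])
im=cv2.resize(s['color'][170:260,345:465,::-1],(800,600),interpolation=cv2.INTER_CUBIC)
def L(M,P,c):
    u=(proj(s,tr(M,np.array(P)))-[345,170]+.5)*6.667
    cv2.polylines(im,[u.round().astype(int)],False,c,1)
for x in(-.0025,.0025):L(M,[(x,-.05,-.087),(x,.05,-.087),(x,.05,-.007),(x,-.05,-.007),(x,-.05,-.087)],(0,0,255))
g=restb(k);L(g,[(0,-.052,0),(0,-.052,.062),(0,.052,.062),(0,.052,0)],(0,200,0));L(g,[(-.012,-.058,.009),(-.012,.058,.009)],(0,200,0))
cv2.imwrite('pics/f.png',im)
E
```

```text
(22.7167, array([ 0.514 , -0.1388,  0.1493]), array([-180. ,   -0. ,   96.5]), array([-0.5, -0. , -0.9]), 0.0096, 9.960352778434753, array([-18., -10., 105.,  -0.,  84., -24.]))
rel [4.56564933e-03 2.37164396e-05 1.49271304e-01 1.00000000e+00]
```

View pics/f.png

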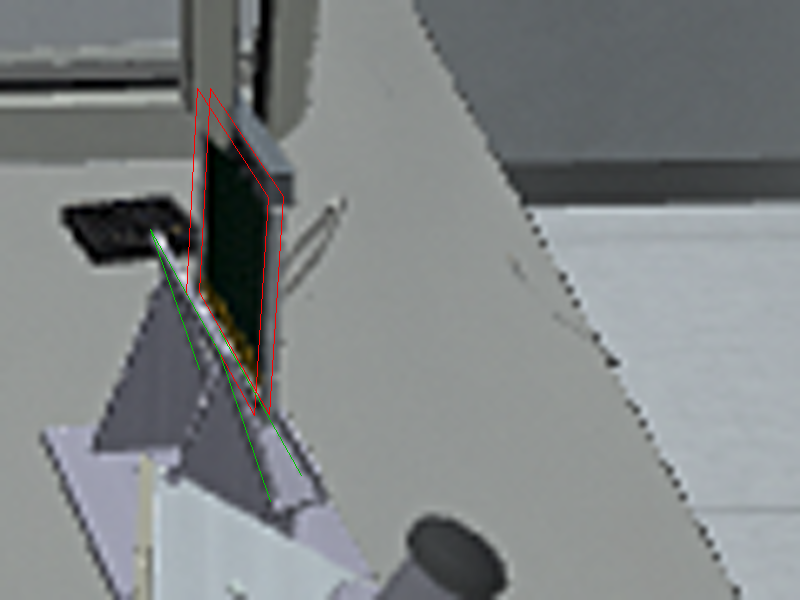

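The picture shows the carrier upright just in front of the strap, its lower edge hidden behind the uprights near (255,400), and it matches the overlay. Next: press it against the strap and lean it back.

apply_moves:
  targets:
    - {"tx":0,"ty":0.5,"tz":0,"roll":0}
    - {"tx":0,"ty":1.0,"tz":0,"roll":0}
    - {"tx":0,"ty":1.3,"tz":0,"roll":0}
    - {"tx":0,"ty":1.7,"tz":0,"roll":0}
    - {"tx":0,"ty":2.1,"tz":0.05,"roll":0}
    - {"tx":0,"ty":2.5,"tz":0.1,"roll":0}
    - {"tx":0,"ty":2.9,"tz":0.2,"roll":0}
    - {"tx":0,"ty":3.3,"tz":0.25,"roll":0}
    - {"tx":0,"ty":3.6,"tz":0.3,"roll":0}
    - {"tx":0,"ty":3.6,"tz":0.3,"roll":0}
  squeeze: 8

```text
t: 23.6
eef_pos: [0.5498, -0.1347, 0.1464]
ee_rot: [-180.0, -0.0, 96.5]
wrist_force: [-1.1, -1.1, -1.6]
grip_width: 0.0115
grasp_force: 8.3
```

```bash
cat > look3.py <<'E'
from r import *
print(st());e=bot.sense()['eef_pos'];print('rel',(np.linalg.inv(W)@np.r_[e,1]).round(4))
g=restb(k)
for n in('side','top'):
    s=bot.read_camera(n)
    print(n,[(round(d['conf'],2),[round(v) for v in d['box']]) for d in bot.regions_of('carrier',s)],[(round(d['conf'],2),[round(float(v)) for v in d['centre']]) for d in bot.place_of('carrier',s)])
    P=[(x,y,z) for x in(-.0055,.0005) for y in(-.05,.05) for z in(0,.094)]
    u=proj(s,tr(g,P));print('seated box',((u.max(0)+u.min(0))/2).round(),(u.max(0)-u.min(0)).round(),'org',proj(s,tr(g,(-.003,0,0)))[0].round())
E
python3 look3.py
```

```text
(23.6, array([ 0.5498, -0.1347,  0.1464]), array([-180. ,   -0. ,   96.5]), array([-1.1, -1.1, -1.6]), 0.0115, 8.28683266416192, array([-16.,  -5., 102.,  -0.,  84., -23.]))
rel [ 4.060e-02 -1.000e-04  1.464e-01  1.000e+00]
side [(0.91, [228, 318, 65, 41]), (0.68, [374, 209, 17, 32])] [(0.8, [219, 332]), (0.77, [382, 226])]
seated box [375. 218.] [24. 52.] org [381. 234.]
top [(0.75, [282, 176, 43, 49]), (0.56, [397, 310, 16, 21]), (0.48, [406, 315, 63, 46])] [(0.95, [264, 171])]
seated box [413. 313.] [57. 27.] org [409. 323.]
```

Tilted in the pads as wanted. Slide down along the uprights.

apply_moves:
  targets:
    - {"tx":0,"ty":-0.1,"tz":0.3,"roll":0}
    - {"tx":0,"ty":-0.2,"tz":0.6,"roll":0}
    - {"tx":0,"ty":-0.35,"tz":1.0,"roll":0}
    - {"tx":0,"ty":-0.5,"tz":1.4,"roll":0}
    - {"tx":0,"ty":-0.6,"tz":1.8,"roll":0}
    - {"tx":0,"ty":-0.75,"tz":2.2,"roll":0}
    - {"tx":0,"ty":-0.85,"tz":2.5,"roll":0}
    - {"tx":0,"ty":-0.95,"tz":2.7,"roll":0}
    - {"tx":0,"ty":-1.0,"tz":2.8,"roll":0}
    - {"tx":0,"ty":-1.0,"tz":2.8,"roll":0}

```text
t: 24.73
eef_pos: [0.5397, -0.1362, 0.1197]
ee_rot: [179.9, 0.0, 96.5]
wrist_force: [-5.8, -1.4, 11.3]
grip_width: 0.0115
grasp_force: 10.5
```

```bash
python3 look3.py
```

```text
(24.7333, array([ 0.5397, -0.1362,  0.1197]), array([179.9,   0. ,  96.5]), array([-5.8, -1.4, 11.3]), 0.0115, 10.479306690394878, array([-17.,  -6., 104.,  -0.,  81., -23.]))
rel [ 3.050e-02 -3.000e-04  1.197e-01  1.000e+00]
side [(0.69, [378, 216, 18, 35]), (0.66, [225, 319, 68, 42])] [(0.71, [217, 334]), (0.66, [385, 234])]
seated box [375. 218.] [24. 52.] org [381. 234.]
top [(0.96, [282, 175, 49, 52]), (0.58, [393, 316, 17, 23])] [(0.83, [410, 327]), (0.7, [263, 171])]
seated box [413. 313.] [57. 27.] org [409. 323.]
```

```bash
python3 - <<'E'
from r import *
g=restb(k);cams={n:bot.read_camera(n) for n in('side','top')}
e=bot.sense()['eef_pos'];er=(np.linalg.inv(W)@np.r_[e,1])[[0,2]]*1000-[0,34]
for n,s in cams.items():
    r=[d for d in bot.regions_of('carrier',s) if 350<d['box'][0]<450]
    for d in r[:2]:
        m=d['region'];ys,xs=np.where(m);print(n,round(d['conf'],2),'bottom-most',ys.max(),xs[ys==ys.max()].mean(),'top-most',ys.min(),xs[ys==ys.min()].mean(),'rows',[(y,xs[ys==y].min(),xs[ys==y].max()) for y in range(ys.min(),ys.max()+1,4)])
    for name,o,th in(('seat',(-3,0),20),('front',(-8,2),24),('lip',(-13,9),28)):
        G=g@T(Ry(th-20),[o[0]/1000,0,o[1]/1000])
        P=[(-.0025,.05,0),(.0025,.05,0),(-.005,.05,.094),(.005,.05,.094),(-.005,.05,.08),(-.005,-.05,.094),(-.005,-.05,.08),(-.0025,-.05,0)]
        b=(np.linalg.inv(W)@np.r_[tr(G,(0,0,.087))[0],1])[[0,2]]*1000-[0,34]
        print(n,name,'bar',b.round(1),proj(s,tr(G,P)).round(0).astype(int).tolist())
print('tcp',er)
# image profile just beyond the left bar end, colours of board face near left edge in top view
s=cams['side'];print([ (v,s['color'][v,372:396:2].tolist()) for v in(206,212,218)])
E
```

```text
side seat bar [26.9 82.8] [[387, 243], [385, 244], [376, 209], [372, 210], [378, 214], [366, 192], [368, 197], [377, 224]]
side front bar [28.6 84.1] [[389, 242], [387, 243], [375, 208], [371, 210], [378, 213], [365, 191], [368, 196], [378, 223]]
side lip bar [31.7 89.7] [[390, 238], [388, 239], [374, 206], [370, 208], [376, 211], [364, 189], [367, 194], [379, 220]]
top 0.54 bottom-most 328 390.0 top-most 303 400.0 rows [(303, np.int64(399), np.int64(401)), (307, np.int64(389), np.int64(401)), (311, np.int64(389), np.int64(400)), (315, np.int64(388), np.int64(399)), (319, np.int64(387), np.int64(399)), (323, np.int64(387), np.int64(398)), (327, np.int64(386), np.int64(396))]
top seat bar [26.9 82.8] [[385, 327], [385, 324], [390, 310], [389, 305], [390, 313], [442, 304], [440, 307], [432, 321]]
top front bar [28.6 84.1] [[386, 329], [385, 326], [390, 309], [389, 304], [390, 312], [442, 303], [440, 306], [433, 323]]
top lip bar [31.7 89.7] [[387, 330], [386, 327], [391, 307], [390, 302], [390, 311], [442, 301], [441, 305], [434, 324]]
tcp [30.4418268  85.73636279]
[(206, [[93, 102, 107], [78, 87, 96], [163, 166, 164], [150, 154, 152], [148, 152, 150], [147, 150, 148], [146, 150, 149], [147, 151, 149], [152, 156, 152], [94, 96, 93], [154, 158, 155], [139, 142, 140]]), (212, [[137, 139, 155], [51, 57, 60], [49, 55, 59], [136, 139, 136], [146, 147, 141], [146, 148, 145], [149, 151, 147], [108, 109, 107], [117, 117, 115], [141, 146, 143], [148, 153, 150], [148, 152, 150]]), (218, [[70, 70, 80], [88, 88, 97], [162, 163, 183], [92, 98, 101], [157, 160, 158], [148, 153, 151], [150, 153, 151], [149, 152, 150], [150, 153, 151], [148, 152, 150], [149, 153, 150], [149, 152, 150]])]
```

```bash
python3 - <<'E'
from r import *
s=bot.read_camera('side')
for v in range(200,250,3):print(v,[tuple(int(c) for c in s['color'][v,u]) for u in range(374,396,2)])
E
```

```text
200 [(109, 111, 106), (98, 100, 95), (101, 104, 100), (150, 154, 152), (146, 150, 148), (146, 150, 148), (147, 151, 149), (147, 151, 149), (147, 151, 149), (148, 152, 150), (159, 163, 159)]
203 [(101, 103, 97), (147, 150, 149), (149, 153, 152), (148, 152, 149), (148, 152, 150), (146, 150, 148), (148, 152, 150), (149, 153, 150), (153, 156, 154), (102, 101, 100), (118, 120, 118)]
206 [(78, 87, 95), (162, 166, 163), (149, 153, 151), (149, 153, 151), (146, 150, 148), (146, 150, 148), (147, 151, 149), (152, 157, 153), (93, 95, 92), (155, 159, 156), (140, 143, 142)]
209 [(91, 100, 107), (114, 118, 119), (149, 150, 145), (147, 149, 145), (146, 149, 145), (147, 148, 144), (148, 149, 147), (111, 113, 111), (136, 139, 138), (114, 117, 114), (149, 153, 151)]
212 [(51, 57, 59), (47, 54, 58), (136, 139, 136), (146, 146, 142), (145, 147, 144), (150, 151, 148), (109, 111, 108), (118, 120, 117), (141, 145, 142), (148, 152, 150), (147, 151, 149)]
215 [(133, 136, 150), (121, 129, 132), (158, 164, 167), (149, 152, 150), (148, 152, 150), (127, 129, 126), (113, 115, 113), (150, 154, 152), (148, 152, 150)
[... 1302 characters left out ...]
, 96), (85, 85, 95), (86, 87, 97), (87, 89, 97), (84, 85, 94), (91, 93, 102), (154, 156, 173), (117, 126, 128), (78, 81, 86), (162, 164, 173), (149, 153, 151)]
242 [(108, 114, 120), (78, 77, 88), (85, 86, 95), (89, 89, 99), (85, 87, 96), (61, 60, 67), (140, 142, 157), (147, 149, 165), (125, 126, 139), (67, 67, 71), (155, 159, 156)]
245 [(172, 182, 188), (183, 193, 199), (155, 164, 170), (89, 90, 100), (79, 80, 90), (80, 81, 90), (173, 173, 193), (147, 148, 163), (82, 83, 91), (118, 119, 131), (158, 161, 168)]
248 [(170, 180, 186), (177, 187, 192), (172, 182, 188), (173, 183, 189), (180, 191, 197), (124, 131, 137), (84, 85, 95), (83, 84, 93), (164, 167, 185), (155, 157, 175), (153, 155, 171)]
```

The evidence (tilt about 28°, TCP 7 mm high, 11 N up) says the lower edge stands on the lip. I'll use that contact as a pivot to turn the board more upright with a light grip.

apply_moves:
  targets:
    - {"tx":0,"ty":0,"tz":0,"roll":0}
    - {"tx":0,"ty":-0.25,"tz":-0.1,"roll":0}
    - {"tx":0,"ty":-0.55,"tz":-0.22,"roll":0}
    - {"tx":0,"ty":-0.85,"tz":-0.33,"roll":0}
    - {"tx":0,"ty":-1.1,"tz":-0.42,"roll":0}
    - {"tx":0,"ty":-1.4,"tz":-0.5,"roll":0}
    - {"tx":0,"ty":-1.7,"tz":-0.58,"roll":0}
    - {"tx":0,"ty":-2.0,"tz":-0.65,"roll":0}
    - {"tx":0,"ty":-2.3,"tz":-0.7,"roll":0}
    - {"tx":0,"ty":-2.3,"tz":-0.7,"roll":0}
  squeeze: 5

```text
t: 26.12
eef_pos: [0.5161, -0.1386, 0.1256]
ee_rot: [-180.0, 0.0, 96.5]
wrist_force: [0.8, -0.5, 1.3]
grip_width: 0.0101
grasp_force: 4.8
```

```bash
cat > prof.py <<'E'
from r import *
print(st());e=bot.sense()['eef_pos'];er=(np.linalg.inv(W)@np.r_[e,1])[[0,2]]*1000-[0,34];print('tcp',er.round(1))
s=bot.read_camera('side')
for v in range(190,250,4):
    print(v,' '.join('%3d%+d%+d'%(c[1],int(c[1])-int(c[0]),int(c[2])-int(c[1])) for c in s['color'][v,366:402:2]))
print(bot.place_of('carrier',s)[:2] and [(round(d['conf'],2),d['centre']) for d in bot.place_of('carrier',s)])
print([(round(d['conf'],2),[round(v) for v in d['box']]) for d in bot.regions_of('carrier',s)])
E
python3 prof.py
```

```text
(26.1167, array([ 0.5161, -0.1386,  0.1256]), array([-180. ,    0. ,   96.5]), array([ 0.8, -0.5,  1.3]), 0.0101, 4.815318372566253, array([-18.,  -9., 107.,  -0.,  82., -24.]))
tcp [ 6.7 91.6]
190 108+3-3 107+3-2 108+4-4  91+4-5 102+2-4 103+2-6  78+2-4 113+5-3   0+0+0  91+3-3 103+3-5 101+3-6 142+4-3 151+5-3 149+4-2 149+4-1 149+4-3 147+3-1
194 160+3-2 160+3-1 160+2+0  75+1-3 103+3-4 103+3-5  86+5+2 165+4-3   0+0+0 106+3-5 103+3-5 102+4-5 156+4-1 151+4-3 149+3-1 147+3-1 149+4-2 148+4-1
198 158+4-2 159+5-3 158+4-3 119+4-3  99+2-4 105+3-6  61+3+2 117+8+8  58+4+3 112+4-7 101+4-6 134+5-3 151+4-2 150+4-2 150+4-2 148+4-2 148+4-2 148+5-2
202  38+2+7  25-1+2  22-1+3  32+1+2 168+4-2   0+0+0  14+3+2  83+9+5 114+10+7 114+8+8 153+3-2 150+4-2 151+4-1 157+3-2 106+2-4 156+4-1 148+4-2 146+4-1
206  40-1+1 147+0+12  19+1+2   8-2+6  11+0+2  40+11-5  18+14-9  42+2+3  47+3+3 117+10+7 118+10+7 162+4-5  96+3-3 158+5-3 143+4-2 151+3-2 150+4-3 148+3-2
210 160+3-2 157+3-3  64-1+10 139+3+4 158+3-3  61+12-2  13+13-9  16+13-7  31+7-2  65+5+4  55+5+4 154+2-4 107+0-3 158+5-2 152+4-3 150+4-1 150+4-3 149+4-2
214 153+
[... 785 characters left out ...]
0+10  89+1+10  69+1+7  86+0+11  87+1+10  88+1+7  87+2+11 138-3-20  46+8+2 105+5+4 153+4-3 152+4-2 151+3-2 151+4-1 152+3+0 150+3-1
238 176+1-9 163+1+21 168+2+19  90+1+10  86+0+10  86+0+10  87+1+10  89+1+9  78+1+8  90+1+12 138+3-4 102+6+2  71+1+5 157+4-3 154+4-3 152+3-1 151+3-1 152+4-2
242 168+1-16 179+9+3 128+4+8 187+9+9 114+4+8  79+2+10  86+1+10  89+1+9  86+1+10  63+1+5 145+2+15 102+6+2 157+2+17  65+0+4 159+4-3 153+4-1 152+5-2 152+4-2
246 167+1-15 206+6+6 183+9+6 178+9+6 182+10+5 186+9+7 190+10+5 164+9+7  87+0+10  81+1+8 128+0+13  63-1+6 128+2+14 161+2+19 156+2+18 154+5-4 153+4-2 152+4-2
[(0.86, [216.8, 331.8]), (0.64, [383.8, 234.7])]
[(0.87, [226, 318, 65, 44]), (0.77, [383, 221, 13, 43])]
```

The grip is aligned again. The board leans about 6°, and its lower edge now looks to be inside the groove. Lower gently.

apply_moves:
  targets:
    - {"tx":0,"ty":0,"tz":0.1,"roll":0}
    - {"tx":0,"ty":0,"tz":0.2,"roll":0}
    - {"tx":0,"ty":0,"tz":0.3,"roll":0}
    - {"tx":0,"ty":0,"tz":0.4,"roll":0}
    - {"tx":0,"ty":0,"tz":0.5,"roll":0}
    - {"tx":0,"ty":0,"tz":0.6,"roll":0}
    - {"tx":0,"ty":0,"tz":0.6,"roll":0}
    - {"tx":0,"ty":0,"tz":0.6,"roll":0}
    - {"tx":0,"ty":0,"tz":0.6,"roll":0}
    - {"tx":0,"ty":0,"tz":0.6,"roll":0}

```text
t: 27.15
eef_pos: [0.5172, -0.1387, 0.1204]
ee_rot: [179.9, 0.0, 96.5]
wrist_force: [1.5, 0.3, 8.5]
grip_width: 0.0106
grasp_force: 5.3
```

```bash
python3 prof.py
```

```text
(27.15, array([ 0.5172, -0.1387,  0.1204]), array([179.9,   0. ,  96.5]), array([1.5, 0.3, 8.5]), 0.0106, 5.28496703132987, array([-18.,  -8., 107.,  -0.,  81., -24.]))
tcp [ 7.8 86.4]
190 109+3-3 109+3-3  58+0-1 108+2-5 102+3-4 102+2-4 108+3-3 112+3-3   0+0+0 114+2-4 103+2-4 100+1-4 160+4-2 150+4-2 148+3-1 149+5-2 149+4-2 148+3-1
194 159+3-1 162+2+0  50+0-2 108+2-4 103+2-5 102+2-5 106+7+4 167+3-2   4+0+1 113+2-5 102+2-4 103+2-4 155+4-2 151+4-3 149+3-1 149+3-2 149+4-2 148+4-2
198 159+4-3 160+4-2 108+2-3 109+3-5 103+2-4 101+2-5 117+11+9 114+9+7  14+1-2 110+3-6 102+2-4 112+3-5 152+4-2 150+4-2 149+3-2 148+3-1 148+4-2 147+4-1
202  36+2+9  26+0+1  23+2+2  35+1+2 109+2-4 109+2-5  13+0+3 127+11+8 113+10+8 102+3-3 158+4-1 151+3-2 151+4-1 157+2-2 106+1-3 156+4-1 148+5-2 148+5-2
206  38+0+0 148+0+13  21+2+2   5-4+4  26+2+2   9+9-9  16+15-10  38+2+4 103+7+8 114+11+5 151+11+5 158+5-4  96+2-4 159+5-4 142+3-1 152+3-1 150+5-3 150+4-3
210 160+3-2 159+5-4  63-1+9 141+3+2 159+4-3  56+9-2  15+13-9  18+13-6  43+1+4  60+6+5  57+7+3 150+2-3 108+1-4 159+6-3 152+4-2 151+4-2 150+3-3 149+3-2
214 153+3-3  62+0
[... 775 characters left out ...]
+1+10  89+1+9  68+0+8  86+0+10  87+1+10  88+2+8  87+2+12  83-4-23  54+6+7 145+4+1 153+4-3 153+4-2 152+4-2 152+5-2 152+4-2 150+3-1
238 176+1-9 164+2+20 168+2+19  91+1+9  87+1+10  86+1+10  89+2+8  91+1+9  77+2+9  89+0+12 148+4-4 102+5+3  70+1+6 157+4-2 153+4-2 153+3-1 152+3-1 151+5-2
242 169+2-17 179+9+3 128+5+8 188+9+9 115+5+8  78+1+10  86+2+10  88+1+10  87+2+9  61-1+7 147+3+14 101+5+2 158+1+17  65+1+4 159+4-2 154+4-2 152+4-2 153+4-2
246 167+1-17 206+5+7 183+10+6 179+9+6 182+11+6 188+10+6 190+10+6 164+9+7  87+1+10  80+2+9 129+1+13  63+0+6 129+2+13 162+2+17 157+0+18 153+4-4 152+4-1 152+4-1
[(0.88, [218.0, 334.4]), (0.81, [380.9, 235.9])]
[(0.93, [382, 222, 13, 45]), (0.69, [225, 318, 62, 41])]
```

The board strip at (388,242), flanked by steel on both sides, shows the lower edge in the groove, resting on its floor. Next: lean the top back to the uprights with a light grip.

apply_moves:
  targets:
    - {"tx":0,"ty":0,"tz":-0.1,"roll":0}
    - {"tx":0,"ty":0.2,"tz":-0.1,"roll":0}
    - {"tx":0,"ty":0.5,"tz":-0.1,"roll":0}
    - {"tx":0,"ty":0.8,"tz":-0.05,"roll":0}
    - {"tx":0,"ty":1.1,"tz":0,"roll":0}
    - {"tx":0,"ty":1.4,"tz":0.1,"roll":0}
    - {"tx":0,"ty":1.7,"tz":0.15,"roll":0}
    - {"tx":0,"ty":1.9,"tz":0.2,"roll":0}
    - {"tx":0,"ty":2.0,"tz":0.25,"roll":0}
    - {"tx":0,"ty":2.0,"tz":0.25,"roll":0}
  squeeze: 4

```text
t: 28.18
eef_pos: [0.5366, -0.1362, 0.117]
ee_rot: [-180.0, -0.0, 96.5]
wrist_force: [-1.8, 0.7, 0.8]
grip_width: 0.0128
grasp_force: 4.2
```

```bash
python3 prof.py
```

```text
(28.1833, array([ 0.5366, -0.1362,  0.117 ]), array([-180. ,   -0. ,   96.5]), array([-1.8,  0.7,  0.8]), 0.0128, 4.169316189363599, array([-17.,  -6., 105.,  -0.,  81., -23.]))
tcp [27.3 83. ]
190 103+2-4 104+4-6 111+4-4 111+4-3   0+0+0 114+4-6 104+3-6 102+3-6 109+5-4 154+3-1 151+4-2 151+4-2 150+4-1 150+4-2 149+3-2 150+4-2 149+4-1 149+4-2
194 104+4-6  99+3-6 168+3-1 167+3-1   5-1+1 113+3-6 103+3-5 102+4-6 161+4-2 152+4-3 151+5-2 151+5-3 151+4-2 151+4-2 150+4-2 149+3-2 150+4-2 148+4-2
198 104+3-5  76+3-3 109+8+6 167+4-2  14-1+1 111+4-6 103+3-5 101+2-5 153+4-1 151+4-2 152+4-3 151+3-2 149+3-1 150+4-2 149+4-2 149+3-2 148+5-2 148+3-2
202 105+3-5  58+2+1 105+9+7 107+9+6  14-1+0 108+3-5 102+4-6 160+4-1 151+3-1 151+4-2 150+4-1 150+3-1 151+3-2 157+2-2 108+2-4 156+4-1 147+4-1 148+4-2
206  37+0+1 148+0+14  21+4+1 107+8+7 102+9+8 161+2-2 154+4-3 153+4-2 152+4-2 151+4-2 152+4-2 157+4-3  95+2-2 159+5-4 143+4-2 151+4-2 150+4-3 149+5-2
210 160+4-2 158+5-3  67-2+10  82+0+3 107+10+6  44+5+3 123+4+0 150+3-4 151+3-3 150+4-3 152+1-4 145+1-2 108+1-3 159+4-2 151+4-1 151+4-1 150+4-3 150+4-3
214 153+3-2  63
[... 844 characters left out ...]
4 153+3-3 151+3-1 151+4-1 151+3-2 152+4-2 152+4-2
238 176+2-8 163+2+20 168+2+20  91+1+10  87+2+10  86+1+9  88+1+9  89+0+9  77+1+9  91+0+11 101+6+2 154+6+11  68+1+4 156+3-2 152+3-1 153+3-1 152+3-3 151+3-1
242 168+1-16 179+9+2 128+5+8 189+10+8 115+5+7  79+0+10  85+0+11  89+1+9  85+1+11  61+1+6 146+2+14  99+6+2 156+0+18  65+1+4 159+4-3 153+4-2 153+5-2 152+4-2
246 167+1-16 205+5+7 183+11+5 179+10+5 181+10+6 189+10+5 190+10+6 165+10+6  87+2+9  81+2+9 129+1+13  64+0+5 130+3+13 162+3+17 156+1+18 153+4-3 153+4-2 151+3-1
[(0.75, [382.0, 230.1]), (0.57, [219.1, 333.3]), (0.55, [382.7, 237.4]), (0.25, [301.2, 309.7])]
[(0.63, [226, 318, 63, 43]), (0.58, [380, 223, 19, 46]), (0.29, [400, 308, 81, 139])]
```

apply_moves:
  targets:
    - {"tx":0,"ty":0,"tz":0,"roll":0}
    - {"tx":0,"ty":0,"tz":0,"roll":0}
    - {"tx":0,"ty":0,"tz":0,"roll":0}
    - {"tx":0,"ty":0,"tz":0,"roll":0}
    - {"tx":0,"ty":0,"tz":0,"roll":0}
    - {"tx":0,"ty":0,"tz":0,"roll":0}
    - {"tx":0,"ty":0,"tz":-0.3,"roll":0}
    - {"tx":0,"ty":0,"tz":-0.8,"roll":0}
    - {"tx":0,"ty":0,"tz":-1.5,"roll":0}
    - {"tx":0,"ty":0,"tz":-2.5,"roll":0}
  jaw: 3.2

```text
t: 29.22
eef_pos: [0.5363, -0.1362, 0.1426]
ee_rot: [-180.0, -0.0, 96.5]
wrist_force: [0.6, 0.3, 1.0]
grip_width: 0.0324
grasp_force: 0.0
```

apply_moves:
  targets:
    - {"tx":0,"ty":0,"tz":-2,"roll":0}
    - {"tx":0,"ty":0,"tz":-4,"roll":0}
    - {"tx":0,"ty":0,"tz":-6,"roll":0}
    - {"tx":0,"ty":-2,"tz":-8,"roll":0}
    - {"tx":0,"ty":-4.5,"tz":-8,"roll":0}
    - {"tx":0,"ty":-7,"tz":-8,"roll":0}
    - {"tx":0,"ty":-9,"tz":-8,"roll":0}
    - {"tx":-3,"ty":-10,"tz":-8,"roll":0}
    - {"tx":-6,"ty":-10,"tz":-8,"roll":0}
    - {"tx":-9,"ty":-10,"tz":-8,"roll":0}

```text
t: 30.05
eef_pos: [0.4469, -0.2381, 0.224]
ee_rot: [179.9, 0.1, 96.5]
wrist_force: [0.9, 0.1, -0.1]
grip_width: 0.0318
grasp_force: 0.0
```

```bash
python3 prof.py; python3 look3.py
```

```text
(30.05, array([ 0.4469, -0.2381,  0.224 ]), array([1.799e+02, 1.000e-01, 9.650e+01]), array([ 0.9,  0.1, -0.1]), 0.0318, 0.0, array([-31., -15., 103.,   0.,  92., -37.]))
tcp [-73.4 190. ]
190 106+4-4 107+3-3 105+3-3 107+3-3 105+3-3 105+3-3 105+3-3 106+3-4 107+5-4 153+4-2 148+4-2 148+4-1 148+3-1 148+4-2 148+4-2 148+4-2 146+3-1 147+4-2
194  99+9+8 138+6+3 159+2-1 157+3-1 157+4-2 158+4-2 157+5-2 155+4-2 155+5-3 150+4-2 147+3-1 148+3-1 149+4-2 148+4-1 149+5-3 147+4-2 148+4-2 146+3+0
198  53+4+5 103+10+5  98+9+6 155+3-3 149+3-1 150+4-2 150+5-2 148+3-2 148+4-2 149+3-2 148+3-2 147+3-1 147+4-1 148+3-1 148+4-2 147+4-3 146+4-1 146+4-2
202  35+2+7  38+4+3 104+9+5 103+9+7 151+3-3 150+4-2 150+4-2 148+4-2 150+5-2 148+3-2 148+4-3 147+3-1 149+5-2 155+3-2 105+1-3 154+4-1 146+3-2 146+3-2
206  36-2+1 144+0+13  11+2+1 106+8+7 101+9+6 116+2-3 151+4-2 151+5-2 148+4-1 147+4-1 149+5-2 153+4-4  95+2-3 156+4-3 140+4-1 149+4-2 149+4-4 147+4-2
210 158+4-2 154+3-3  67-1+10  77-1+4 116+12+6  54+5+2 122+5-1 147+3-5 148+3-3 148+2-2 149+2-5 144+3-3 106+0-3 156+4-2 150+5-3 149+3-1 149+4-2 149+4-3
214 152+4-3  61+1+1
[... 1327 characters left out ...]
7 151+4-3 151+4-2 148+3-1
[(0.56, [384.9, 235.1]), (0.56, [218.7, 330.4]), (0.4, [400.5, 293.8])]
[(0.76, [378, 219, 25, 51]), (0.67, [227, 317, 63, 44])]
(30.25, array([ 0.4472, -0.2373,  0.2228]), array([180. ,  -0. ,  96.4]), array([ 0. ,  0.6, -0.1]), 0.032, 0.0, array([-31., -15., 103.,   0.,  92., -37.]))
rel [-0.073  -0.0903  0.2228  1.    ]
side [(0.95, [226, 319, 68, 36]), (0.55, [377, 220, 24, 48])] [(0.84, [220, 334]), (0.77, [385, 235])]
seated box [375. 218.] [24. 52.] org [381. 234.]
top [(0.88, [413, 313, 53, 25]), (0.67, [282, 175, 53, 49]), (0.56, [408, 325, 60, 6])] [(0.85, [410, 324]), (0.55, [263, 172]), (0.21, [240, 316])]
seated box [413. 313.] [57. 27.] org [409. 323.]
```

The carrier stands in the groove parallel to the uprights. Its top-view box is centred at (413,313), exactly as predicted for a seated carrier, and the gripper is clear. Handing in.

```bash
python3 -c "
from cell import bot
print(bot.sign_off())"
```

```text
the job is handed in; nothing more can be done
None
```

I pushed the plunger fully in and it sprang back; the carrier is out of the dock and standing centrally in the rest's groove, leaning on the uprights, device side out. It briefly caught on the groove's lip (about 11 N) before seating, and I signed off at about 30 s with the gripper clear.

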